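Hook the accessory tray out from under the balance stand

ROBOT

A 6-joint arm with a two-finger parallel gripper is mounted at the origin on the work surface. World frame = base frame: x ahead of the robot, y to its left, z up, the work surface at z = 0. Lengths are in m, angles in rad, forces in N, time in s.
With the tool pointing down it reaches from about 0.325 to 0.775 m from the base axis. Payload 9.3 kg.
Tool frame: the origin (TCP) lies at the centre of the arm's flange, where the gripper is bolted on; the fingertips stand 173 mm ahead of it and the grasp point (between the pads) lies 155 mm ahead of it; x points along the fingers, z is the direction in which the jaws open and shut, and the axes are right-handed (so a half turn about x gives the same grasp; the last joint's range is limited). The gripper opens to 85 mm and grips with 20 to 120 N. Pads are 22 mm wide; open, the fingers measure 114 mm over their backs; the gripper's body (76 mm by 85 mm) begins 54 mm behind the grasp point. The pads swing forward as they close: fully open they stand 13 mm farther back than shut.
Start: joints at [1.143, 0.259, 0.021, 1.334, 0, 1.418], TCP at [0.149, 0.529, 0.405] pointing down, gripper open.
Joint ranges: [-3.04, 3.04], [-0.91, 1.82], [-1.04, 1.36], [-1.92, 1.95], [-1.52, 1.45], [-3.14, 3.14]. Speed limits (rad/s): [2.22, 2.22, 2.79, 3.14, 3.14, 3.14].

INTERFACE

Orientations are given as a 3x3 rotation matrix whose columns are the frame's x, y, z axes.
In Python, from rig import robot, viewer gives the robot as it stands. The module is installed in compiled form; this text tells all that it offers.
- The arm moves only by the shell command python3 -m jog 'ROWS' [FORCE]. ROWS is JSON, a list of rows, each an object with "delta_pos": the shift along the tool's x, y, z in m, a list of three; "twist": the turn, a rotation vector about the tool's x, y, z in degrees, a list of three; "hand": the opening, from 0 (shut) to 1 (fully open). In form: [{"delta_pos": [x, y, z], "twist": [ax, ay, az], "hand": hand}, ...]. A call has 1 to 12 rows; each row is the pose to reach, as a shift and turn from the pose measured when the call began, along the tool's axes at that moment; what a row does not reach only later rows make up. A row lasts 1/8 s, in which the tool goes at most 62.5 mm and 10.7 degrees, less where a joint would pass 70% of its speed; a pose out of reach is approached as far as the arm can. A call with a gripper value outside its range is refused whole. The fingers move at their own pace and stop on an object; FORCE is the grip in N (left out, the last holds). Time passes only in rows, so rows that repeat a pose let the fingers close. It gives the time, the measured TCP pose, the force and the opening at its end, in the units of the state.
- robot.state(): the state, without advancing time (a new reading comes with each control period).
- viewer.get_image(name): name is "side" or "top"; returns the picture (420x560x3 uint8, blue, green, red); there is no depth.
- viewer.get_calibration(name): a dict with "fov_y" (degrees; the focal length in pixels is half the picture's height over the tangent of half this angle, whatever the lens; pixels are square), "cx", "cy" (the principal point, pixels), "rvec" (rotation vector, rad) and "tvec" (3), from world to camera coordinates, as OpenCV has them. Camera axes: x right, y down, z forward; pixel columns grow to the right and rows downward; lengths in m; the calibration is good to about 2 mm. A picture is of the moment at which its call begins. get_calibration takes no time and is no camera call.
- robot.finish_job(): hands the job in, once; it reports no verdict.
The state is a dict: "t": time; "qpos": joint angles; "qvel": joint speeds; "effort": joint torques, N m; "tool_pos": TCP position; "tool_rot": TCP orientation; "ft_force": force on the tool from outside, world axes, zero at the start; "ft_torque": the same for the moment, N m; "finger_gap": finger opening in m.
Only numpy, scipy, OpenCV 4.12 (cv2) and the standard library are available. Lean on these libraries where they do the work, as an engineer would, in place of code of your own. Each camera call takes 0.05 s, during which the arm holds its last target.

TASK

The accessory tray under the stone balance stand has been pushed back out of reach, and its pull eye has been knocked askew out of sight. Take the hook from the instrument tray, feel for the eye under the slab, catch it and draw the accessory tray out fully to its stop, touching it with nothing but the hook and never forcing anything: the eye, runners and stand must not take a hard push or pull. Then lay the hook back in the instrument tray, tip up as you found it, and leave the bottle, jar and mortar where they are.

Things in the scene. Friction and masses are not known exactly. Their poses are not given: they have to be found in the camera images.
- hook: Hook lying in the instrument tray, 0.12 kg: black flat-sided handle 120 mm long, 24 wide, 30 high; from its front a straight steel rod, 8 in diameter, axis 15 above the handle's underside, turns up at its far end. Lies flat, tip up. Origin: on the underside's middle line, 20 behind the handle's front end, 100 ahead of its rear, under the centre of mass. x along the rod to the tip, z up.
- hook_tip (a point): Flat top of the hook's upturned finger (8 in diameter, upright, at a right angle to the rod): 171 ahead of the hook's origin, 41 above the handle's underside, 26 above the rod's axis.
- hook_end (a point): Rear end of the hook's handle, on its underside, 100 behind the hook's origin.
- stand: Fixed balance stand: stone slab 340 (x) by 300 (y), 30 thick, underside 98 and top 128 above the bench, on two grey side panels with inner faces at y = +-138 from x = -130 to the back. An analytical balance on it ends 345 above the bench. Origin: on the bench below the slab's centre; x from the open front to the back, z up.
- slab_edge (a point): Middle of the lower front edge of the stand's slab: x = -170 in the stand's frame, 98 above the bench. The space below and behind it is open to the front.
- tray: Accessory tray, grey plastic, 190 mm long, 240 wide, 32 high, on runners under the slab along the stand's x. Origin: middle of its front face's lower edge, 58 above the bench; axes as the stand's. In the stand's frame x = -40 right in, -220 at its front stop (50 out past the slab's edge), a soft rubber buffer; at the start -40 to -75. Runner friction about 3 N; it stays where left.
- eye_screw (a point): Upright screw of the tray's pull eye, 12 in front of the tray's face, on its middle line, 70 above the bench. A level wire stem runs from it to a level ring: centre 50 from the screw, 16 inner and 26 outer diameter, wire 5 thick, 70 above the bench. Turned up to 0.9 rad to either side of straight ahead, unseen and not measured; the screw is tight (some 20 N at the ring to turn it).
- dish: Instrument tray: shallow steel tray 350 (x) by 170 (y), 14 high, fixed to the bench; walls and floor about 4 thick. Origin: on the bench below its centre; x along its length. The hook lies along it, tip towards its +x end.
- bottle: Amber glass bottle, 56 in diameter, 115 high, beside the stand. Origin: centre of its underside. To be left alone.
- jar: White plastic jar with a blue lid, 72 in diameter, 85 high, beside the stand. Origin: centre of its underside. To be left alone.
- mortar: White ceramic mortar bowl, 100 in diameter, 55 high. Origin: centre of its underside. To be left alone.

How it is judged:
On the way, in this order (a step that is already met when the one before it is completed fails the run):
1. the hook has caught the eye and draws the tray: its finger is in front of the tray's face and pulls, with the tray half-way out (x of tray in the frame of stand below -0.11 m and contact force between hook and tray above 0.5 N and x of hook_tip in the frame of tray between -0.075 and -0.02 m), for 0.05 s.
2. the tray is fully out at its stop (within 4 mm) (x of tray in the frame of stand below -0.216 m), for 0.2 s.
At the end, for the whole second after the job is handed in: The accessory tray is within 4 mm of its front stop; the hook, let go and at rest, lies within the instrument tray's outline from end to end, flat on its handle with the tip up (tilt under 0.12 rad, underside under 12 mm above the bench) (x of tray in the frame of stand below -0.216 m and x of hook_tip in the frame of dish between -0.175 and 0.175 m and x of hook_end in the frame of dish between -0.175 and 0.175 m and y of hook_tip in the frame of dish between -0.085 and 0.085 m and y of hook_end in the frame of dish between -0.085 and 0.085 m and height (world z) of hook below 0.012 m and angle between hook's own z axis and vertical below 0.12 rad and linear speed of hook below 0.01 m/s); the robot touches nothing.
It fails at once if the hook pushes or pulls the accessory tray or its eye with more than 15 N (contact force between hook and tray above 15 N).
It fails at once if the fingers or the arm touch the accessory tray (contact force between any of the fingers, the arm and tray above 0.5 N).
It fails at once if the hook or the arm pushes the stand with more than 15 N (contact force between any of hook, the arm, the fingers and stand above 15 N).
It fails at once if the bottle, jar or mortar is moved by more than 15 mm or tipped (distance of any of bottle, jar, mortar from where it was at the start of the episode above 0.015 m or angle between any of bottle, jar, mortar's own z axis and vertical above 0.3 rad).
It fails at once if the hook is dropped or thrown (faster than 0.5 m/s while not held) (contact force between the fingers and hook below 0.05 N and linear speed of hook above 0.5 m/s).
It also fails if it takes over 64 s, if anything falls off the work surface, if the arm or the gripper's body presses on something with over 40 N, if the wrist force passes 120 N, or if a joint passes its speed limit or range.

## Working session

There is one attempt and no reset: what is moved stays moved. The work goes in short steps, Python scripts to look and compute and a shell command to move; the robot and the scene stay as the last step left them, time stands still between calls to the robot, and variables do not carry over. Pictures are saved under pics/ and viewed, and the job is handed in when it is done.

```bash
ls; mkdir -p pics
python3 - <<'E'
from rig import robot, viewer
import cv2
print(robot.state())
for n in ("side","top"):
    cv2.imwrite(f"pics/{n}0.png",viewer.get_image(n)); print(viewer.get_calibration(n))
E
```

```text
pics
{'t': 0.0, 'qpos': array([ 1.14337852e+00,  2.59217938e-01,  2.07192904e-02,  1.33369283e+00,
       -9.83408662e-06,  1.41820648e+00]), 'qvel': array([-6.21661887e-04,  2.15187021e-03,  1.63372800e-03, -4.60489001e-04,
       -4.05072476e-04,  5.61306542e-06]), 'effort': array([ 8.45254526e-04, -5.55637658e+01,  3.44537902e+01,  1.36174538e-02,
       -1.53030223e-04, -4.12448674e-05]), 'tool_pos': array([0.14923679, 0.5293084 , 0.4040353 ]), 'tool_rot': array([[-5.69372821e-04, -9.62471845e-01,  2.71380957e-01],
       [-1.27372076e-03,  2.71381479e-01,  9.62471023e-01],
       [-9.99999027e-01,  2.02341281e-04, -1.38043761e-03]]), 'ft_force': array([-0.33440628, -0.08973746,  0.20975698]), 'ft_torque': array([ 0.0681974 , -0.03260943, -0.01553983]), 'finger_gap': 0.08544536465887499}
{'fov_y': 49.706733572647074, 'cx': 278.18995323523194, 'cy': 210.19157550508874, 'rvec': array([ 0.115967  , -2.75969674,  1.40540765]), 'tvec': array([0.52917276, 0.0743106 , 1.01509317])}
{'fov_y': 43.871259907201775, 'cx': 287.71390256512643, 'cy': 209.21842593714547, 'rvec': array([ 2.14434258, -2.17370374,  0.12834198]), 'tvec': array([0.01373638, 0.54902055, 1.29296536])}
```

View pics/side0.png

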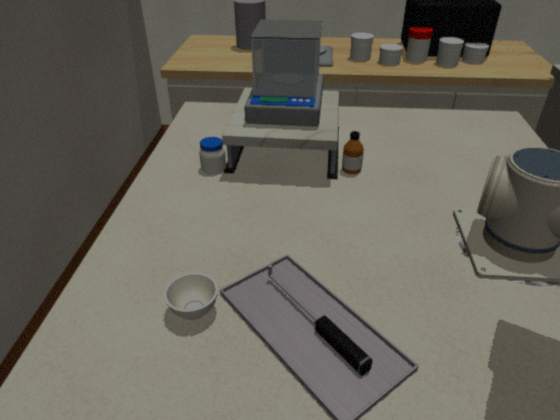

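View pics/top0.png

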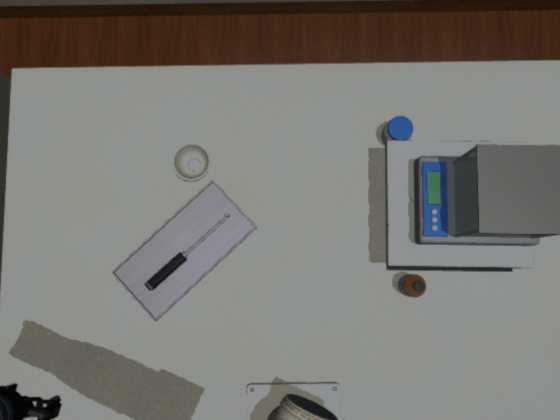

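```bash
cat > h.py <<'E'
import numpy as np, cv2
from rig import robot, viewer
def cal(n):
    c=viewer.get_calibration(n); f=210/np.tan(np.radians(c['fov_y']/2))
    K=np.array([[f,0,c['cx']],[0,f,c['cy']],[0,0,1]])
    return K,np.array(c['rvec']),np.array(c['tvec'])
def proj(n,P):
    K,r,t=cal(n); return cv2.projectPoints(np.array(P,float).reshape(-1,3),r,t,K,None)[0].reshape(-1,2)
def onz(n,uv,z):
    K,r,t=cal(n); R=cv2.Rodrigues(r)[0]; C=-R.T@t
    d=R.T@np.linalg.inv(K)@np.array([uv[0],uv[1],1.]); return C+d*(z-C[2])/d[2]
def tri(a,b):
    Ks,rs,ts=cal('side');Kt,rt,tt=cal('top')
    P1=Ks@np.c_[cv2.Rodrigues(rs)[0],ts];P2=Kt@np.c_[cv2.Rodrigues(rt)[0],tt]
    X=cv2.triangulatePoints(P1,P2,np.array(a,float).reshape(2,1),np.array(b,float).reshape(2,1)).ravel();return X[:3]/X[3]
E
python3 - <<'E'
from h import *
s=cv2.imread('pics/side0.png');t=cv2.imread('pics/top0.png')
def crop(im,x,y,w,h,k,name):
    c=cv2.resize(im[y:y+h,x:x+w],None,fx=k,fy=k,interpolation=cv2.INTER_CUBIC)
    cv2.imwrite('pics/'+name,cv2.convertScaleAbs(c,alpha=1.5))
crop(s,210,250,200,150,4,'c_s_dish.png');crop(t,105,175,160,150,4,'c_t_dish.png')
crop(s,190,70,200,150,4,'c_s_st.png');crop(t,360,110,190,150+40,3,'c_t_st.png')
for n in('side','top'):
    K,r,t=cal(n);print(n,-cv2.Rodrigues(r)[0].T@t)
E
```

```text
side [0.45791826 0.81973159 0.65902276]
top [0.39061727 0.00588176 1.34935363]
```

View pics/c_s_dish.png

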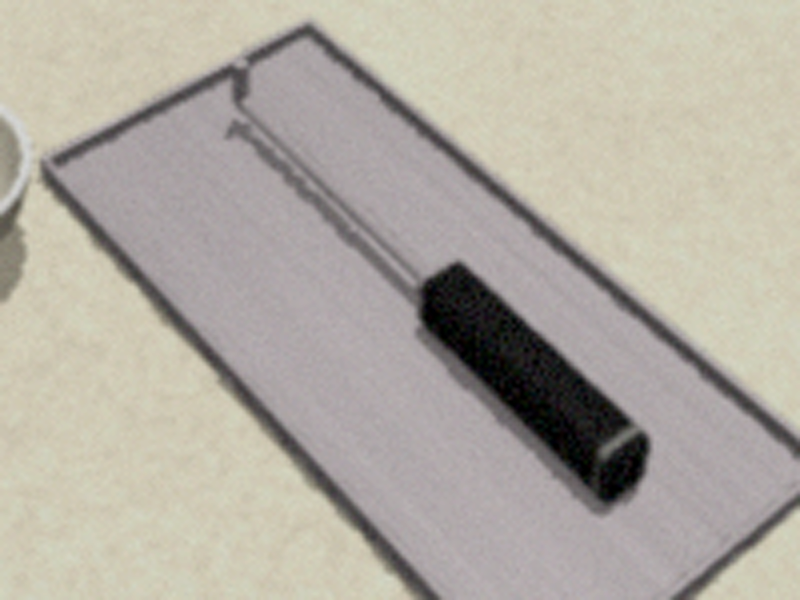

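View pics/c_t_dish.png

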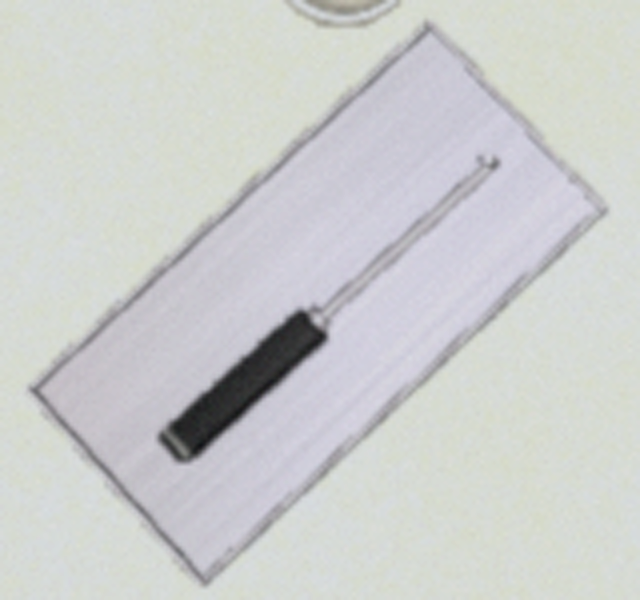

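View pics/c_s_st.png

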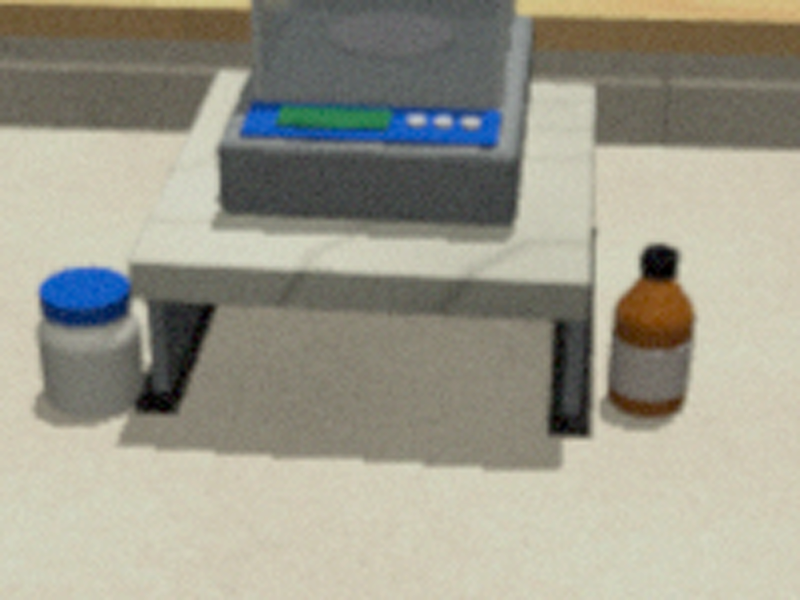

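View pics/c_t_st.png

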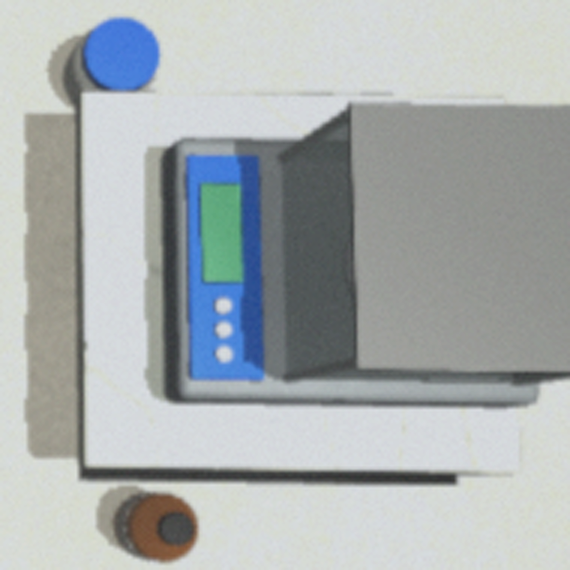

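```bash
cat >> h.py <<'E'
def S(c,off,k): return ((c[0]+.5)/k-.5+off[0],(c[1]+.5)/k-.5+off[1])
E
python3 - <<'E'
from h import *
np.set_printoptions(precision=4,suppress=True)
sd=lambda *c:S(c,(210,250),4); td=lambda *c:S(c,(105,175),4)
ss=lambda *c:S(c,(190,70),4); ts=lambda *c:S(c,(360,110),3)
print('slab jar side top', tri(ss(133,263),ts(82,93)), onz('side',ss(133,263),.128),onz('top',ts(82,93),.128), onz('side',ss(133,299),.098))
print('slab bottle side top', tri(ss(588,277),ts(82,470)), onz('side',ss(588,277),.128),onz('top',ts(82,470),.128), onz('side',ss(588,315),.098))
print('slab back', onz('top',ts(520,473),.128))
print('tip', tri(sd(240,64),td(488,161)), onz('side',sd(240,64),.045),onz('top',td(488,161),.045))
print('rear top L/R', tri(sd(600,452),td(163,434)),tri(sd(645,430),td(187,460)))
print('front top L', tri(sd(425,285),td(305,312)),tri(sd(460,264),td(327,335)))
for n,c in (('a',(428,23)),('b',(607,210)),('c',(205,582)),('d',(34,388))): print('dish',n,onz('top',td(*c),.014))
print('dish side', onz('side',sd(310,24),.014),onz('side',sd(45,160),.014))
for n,s,t,z in(('jar',(86,290),(121,54),.085),('bottle',(660,256),(176,527),.115)): print(n,tri(ss(*s),ts(*t)),onz('top',ts(*t),z))
print('mortar',onz('top',(191,160),.055))
E
```

```text
slab jar side top [ 0.6989 -0.2352  0.1225] [ 0.6931 -0.2234  0.128 ] [ 0.6999 -0.2339  0.128 ] [ 0.6968 -0.2308  0.098 ]
slab bottle side top [ 0.401  -0.2227  0.13  ] [ 0.4012 -0.2267  0.128 ] [ 0.4007 -0.223   0.128 ] [ 0.399  -0.2322  0.098 ]
slab back [ 0.3938 -0.5624  0.128 ]
tip [0.5352 0.1606 0.0411] [0.5337 0.1649 0.045 ] [0.5355 0.1602 0.045 ]
rear top L/R [0.368 0.365 0.032] [0.3503 0.3507 0.0288]
front top L [0.4416 0.2786 0.0243] [0.4265 0.2647 0.0237]
dish a [0.6296 0.2029 0.014 ]
dish b [0.5062 0.0874 0.014 ]
dish c [0.2749 0.3418 0.014 ]
dish d [0.3976 0.4526 0.014 ]
dish side [0.5036 0.098  0.014 ] [0.6254 0.2075 0.014 ]
jar [ 0.7427 -0.2774  0.0792] [ 0.7434 -0.2758  0.085 ]
bottle [ 0.3533 -0.2983  0.1093] [ 0.3556 -0.2972  0.115 ]
mortar [0.6753 0.2492 0.055 ]
```

```bash
cat > fit.py <<'E'
from h import *
from scipy.optimize import least_squares
np.set_printoptions(precision=4,suppress=True)
sd=lambda *c:S(c,(210,250),4); td=lambda *c:S(c,(105,175),4)
ss=lambda *c:S(c,(190,70),4); ts=lambda *c:S(c,(360,110),3)
def fit(obs,x0,zfree=False):
    def w(p,P):
        c,s=np.cos(p[2]),np.sin(p[2]);P=np.array(P,float)
        return np.array([p[0]+c*P[0]-s*P[1],p[1]+s*P[0]+c*P[1],P[2]+(p[3] if zfree else 0)])
    f=lambda p:np.concatenate([proj(n,w(p,P))[0]-uv for n,P,uv in obs])
    r=least_squares(f,x0+([0] if zfree else []),x_scale=.01,loss='soft_l1'); print(r.x,'res px',r.fun.reshape(-1,2).round(1).tolist()); return r.x
if __name__=='__main__':
    print('stand');fit([('side',(-.17,.15,.128),ss(133,263)),('side',(-.17,.15,.098),ss(133,299)),('side',(-.17,-.15,.128),ss(588,277)),('side',(-.17,-.15,.098),ss(588,315)),
     ('top',(-.17,.15,.128),ts(82,93)),('top',(-.17,-.15,.128),ts(82,470)),('top',(.17,-.15,.128),ts(520,473))],[.55,-.4,-1.57])
    print('dish');fit([('top',(.175,.085,.014),td(607,210)),('top',(.175,-.085,.014),td(428,23))][:0]+[('top',(.175,.085,.014),td(428,23)),('top',(.175,-.085,.014),td(607,210)),('top',(-.175,-.085,.014),td(205,582)),('top',(-.175,.085,.014),td(34,388)),('side',(.175,.085,.014),sd(45,160)),('side',(.175,-.085,.014),sd(310,24))],[.45,.27,-.8])
    for zf in(0,1):
      print('hook');fit([('side',(.171,0,.041),sd(240,64)),('top',(.171,0,.041),td(488,161)),('side',(-.1,.012,.03),sd(600,450)),('side',(-.1,-.012,.03),sd(645,430)),('top',(-.1,.012,.03),td(163,434)),('top',(-.1,-.012,.03),td(187,460)),
      ('top',(.02,.012,.03),td(305,312)),('top',(.02,-.012,.03),td(327,335)),('side',(.02,.012,.03),sd(425,283)),('side',(.02,-.012,.03),sd(460,264))],[.41,.29,-.8],zf)
E
python3 fit.py
```

```text
stand
[ 0.5459 -0.3977 -1.5929] res px [[-1.9, -1.4], [-1.0, -0.1], [0.6, 0.4], [-0.2, 1.4], [-1.2, 0.1], [0.6, 0.4], [0.9, 0.7]]
dish
[ 0.4495  0.2734 -0.827 ] res px [[0.3, -0.4], [0.1, 0.3], [-1.2, 2.6], [-2.8, 1.6], [-2.1, -2.1], [-0.5, -3.5]]
hook
[ 0.423   0.2853 -0.8503] res px [[-0.6, -1.4], [1.5, 0.0], [1.3, 3.1], [0.7, 0.5], [-1.1, 0.7], [-0.9, 1.4], [-0.3, -0.9], [0.4, 0.4], [-3.0, -2.1], [-1.5, -3.5]]
hook
[ 0.423   0.2849 -0.85   -0.0036] res px [[-0.6, -0.2], [1.8, 0.2], [1.1, 4.3], [0.4, 1.7], [-0.6, 0.7], [-0.4, 1.4], [0.2, -0.9], [0.8, 0.4], [-3.1, -0.9], [-1.6, -2.3]]
```

Run:
```python
from h import *
t=cv2.cvtColor(cv2.imread('pics/top0.png'),cv2.COLOR_BGR2GRAY).astype(float)
xs=range(20,556,20);r=[]
for x in xs:
    g=np.diff(t[45:90,x-4:x+5].mean(1)); k=g.argmax(); k=np.clip(k,1,42)
    a,b,c=g[k-1:k+2]; r.append(45.5+k+.5*(a-c)/(a-2*b+c))
r=np.array(r);p=np.polyfit(xs,r,1);print(p,(r-np.polyval(p,xs)).round(1))
```

```text
[-1.47225457e-02  6.78791155e+01] [ 0.  -0.1 -0.   0.1 -0.   0.   0.  -0.  -0.1  0.1  0.  -0.1 -0.   0.1
  0.  -0.   0.1 -0.  -0.1  0.1  0.1 -0.1  0.   0.1 -0.  -0.1  0. ]
```

```bash
cat > ov.py <<'E'
from h import *
import sys
def W(p,P):
    c,s=np.cos(p[2]),np.sin(p[2]);P=np.array(P,float).reshape(-1,3)
    return np.c_[p[0]+c*P[:,0]-s*P[:,1],p[1]+s*P[:,0]+c*P[:,1],P[:,2]+(p[3] if len(p)>3 else 0)]
def box(x0,x1,y0,y1,z): return [(x0,y0,z),(x1,y0,z),(x1,y1,z),(x0,y1,z)]
def draw(img,n,off,k,polys,wh,name):
    x,y=off;w,h=wh
    c=cv2.convertScaleAbs(cv2.resize(img[y:y+h,x:x+w],None,fx=k,fy=k,interpolation=cv2.INTER_CUBIC),alpha=1.4)
    for P,col,cl in polys:
        q=((proj(n,P)-off+.5)*k-.5).round().astype(np.int32)
        cv2.polylines(c,[q],cl,col,1,cv2.LINE_AA)
    cv2.imwrite('pics/'+name,c)
def hookpolys(h,lift=0):
    return [(W(h,box(-.1,.02,-.012,.012,.03)),(0,255,0),True),(W(h,box(-.1,.02,-.012,.012,0)),(0,160,0),True),(W(h,[(.02,0,.015),(.171,0,.015),(.171,0,.041)]),(0,0,255),False)]
E
python3 - <<'E'
from ov import *
s=cv2.imread('pics/side0.png');t=cv2.imread('pics/top0.png')
d=(.4495,.2734,-.827);h=(.423,.285,-.85,.004)
st=(.5459,-.3977,-1.5929)
pl=[(W(d,box(-.175,.175,-.085,.085,.014)),(255,0,0),True)]+hookpolys(h)
draw(t,'top',(105,175),4,pl,(160,150),'o_t.png');draw(s,'side',(210,250),4,pl,(200,150),'o_s.png')
pl=[(W(st,box(-.17,.17,-.15,.15,.128)),(255,0,0),True),(W(st,box(-.17,.17,-.15,.15,.098)),(0,0,255),True),(W(st,box(-.13,.17,-.138,.138,.0)),(0,255,0),True)]
draw(t,'top',(360,110),3,pl,(190,190),'o_t2.png');draw(s,'side',(190,70),4,pl,(200,150),'o_s2.png')
E
```

```text
(no output)
```

View pics/o_t.png

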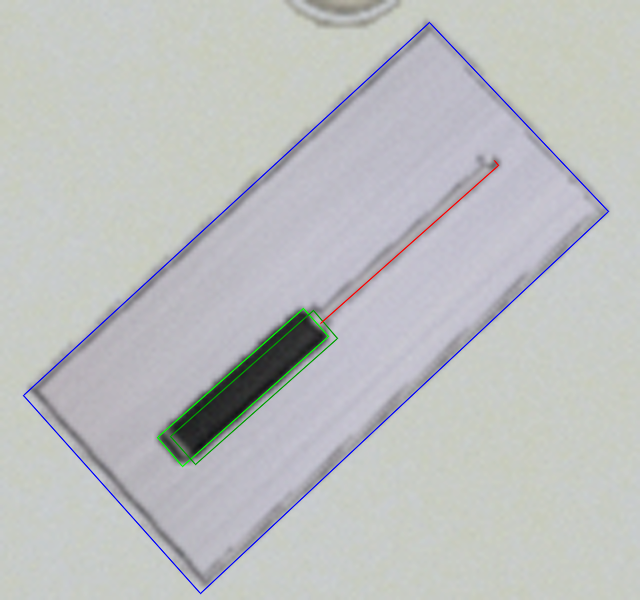

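View pics/o_s.png

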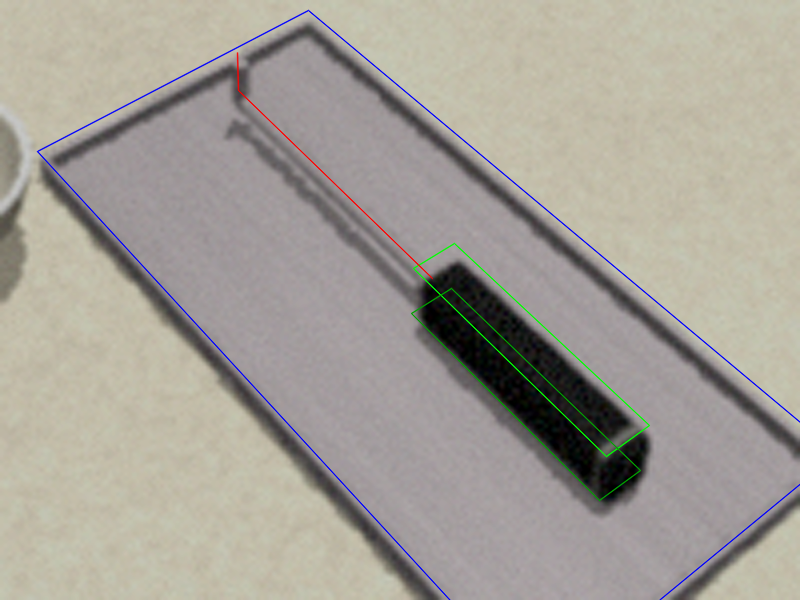

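View pics/o_t2.png

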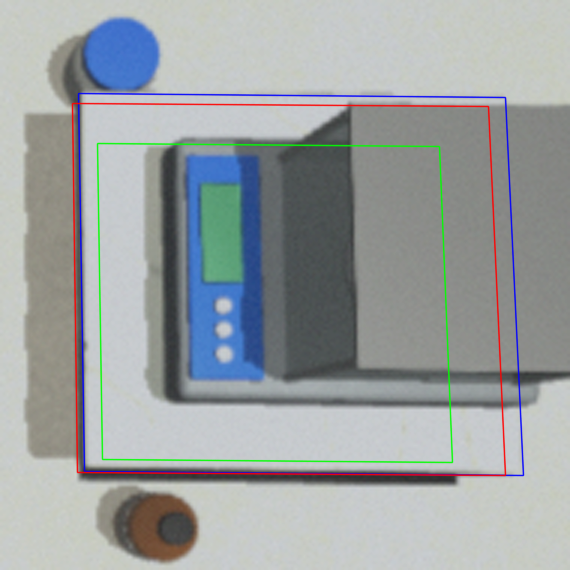

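View pics/o_s2.png

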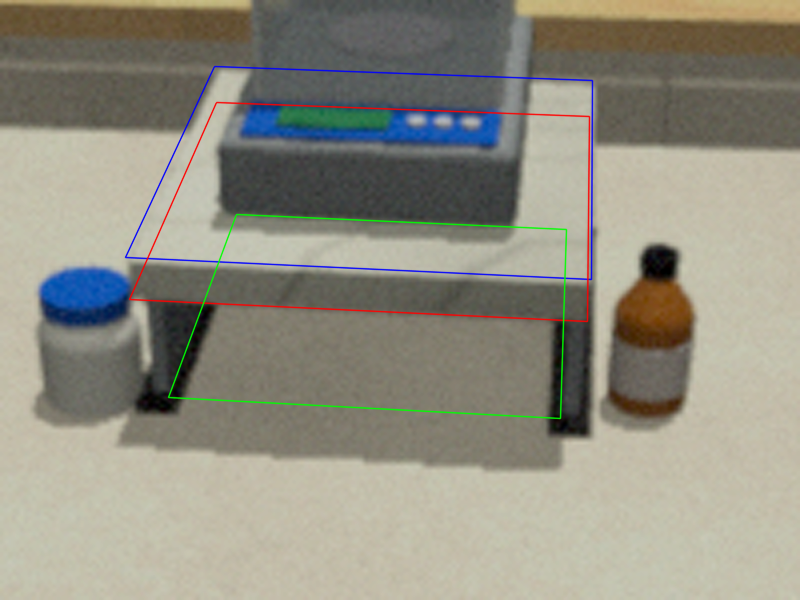

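```bash
python3 -m jog '[{"delta_pos":[0.12,-0.321,-0.155],"twist":[33,0,0],"hand":1},{"delta_pos":[0.12,-0.321,-0.155],"twist":[33,0,0],"hand":1},{"delta_pos":[0.12,-0.321,-0.155],"twist":[33,0,0],"hand":1},{"delta_pos":[0.12,-0.321,-0.155],"twist":[33,0,0],"hand":1},{"delta_pos":[0.12,-0.321,-0.155],"twist":[33,0,0],"hand":1},{"delta_pos":[0.12,-0.321,-0.155],"twist":[33,0,0],"hand":1},{"delta_pos":[0.12,-0.321,-0.155],"twist":[33,0,0],"hand":1},{"delta_pos":[0.12,-0.321,-0.155],"twist":[33,0,0],"hand":1}]' 60
python3 - <<'E'
from ov import *
s=viewer.get_image('side');t=viewer.get_image('top')
cv2.imwrite('pics/s1.png',s);cv2.imwrite('pics/t1.png',t)
st=robot.state();p=st['tool_pos'];R=st['tool_rot'];print(st['t'],p,R,st['ft_force'],st['qpos'])
E
```

```text
t: 1.1
tool_pos: [0.416, 0.2928, 0.2841]
tool_rot: [[-0.001, -0.659, 0.752], [-0.001, 0.752, 0.659], [-1.0, 0.0, -0.002]]
ft_force: [0.0, 0.1, 0.5]
finger_gap: 0.0855
1.2 [0.41534802 0.29363851 0.2845943 ] [[-3.98203602e-04 -6.60385404e-01  7.50926734e-01]
 [-7.87049648e-04  7.50926768e-01  6.60385016e-01]
 [-9.99999611e-01 -3.28048930e-04 -8.18777843e-04]] [-0.42582683  1.04171027 -0.50694713] [ 4.50416131e-01  2.56076183e-01 -3.00387890e-01  1.01503338e+00
 -5.35200046e-04  1.29988085e+00]
```

View pics/s1.png

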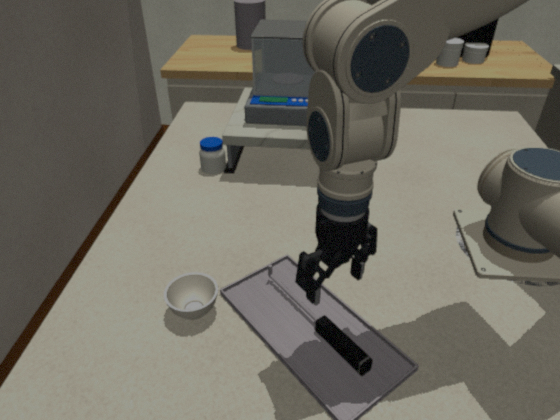

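View pics/t1.png

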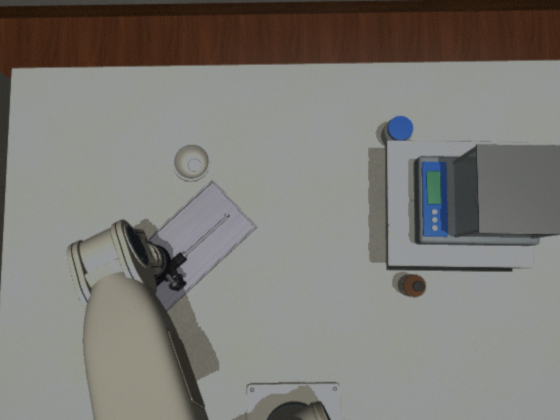

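Run:
```python
from ov import *
s=cv2.imread('pics/s1.png');t=cv2.imread('pics/t1.png')
st=robot.state();p=st['tool_pos'];R=st['tool_rot']
q=lambda x,y,z:p+R@np.array([x,y,z])
pl=[([q(.16,0,-.0427),q(.16,0,.0427)],(0,255,0),False),([q(.16,-.011,-.0427),q(.16,.011,-.0427)],(0,0,255),False),([q(.16,-.011,.0427),q(.16,.011,.0427)],(0,0,255),False),([q(.1,0,0),q(.173,0,0)],(255,0,0),False)]
draw(t,'top',(125,195),5,pl,(120,110),'o1t.png');draw(s,'side',(270,190),5,pl,(120,120),'o1s.png')
```

```text
(no output)
```

View pics/o1t.png

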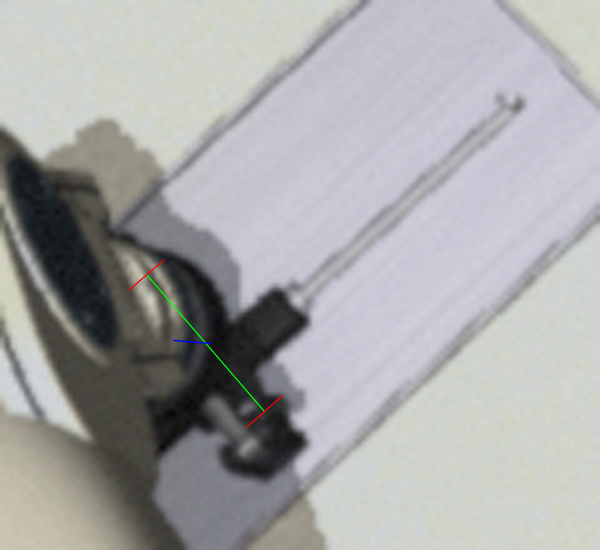

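View pics/o1s.png

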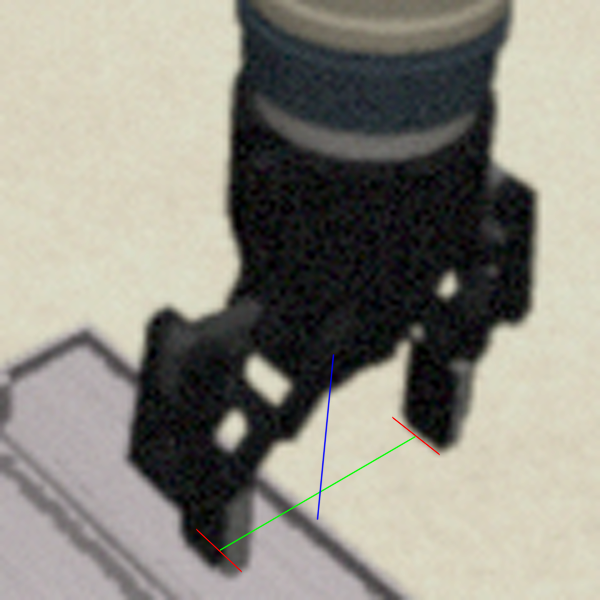

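```bash
python3 -m jog '[{"delta_pos":[0.05,0,0],"twist":[0,0,0],"hand":1},{"delta_pos":[0.09,0,0],"twist":[0,0,0],"hand":1},{"delta_pos":[0.1,0,0],"twist":[0,0,0],"hand":1},{"delta_pos":[0.1,0,0],"twist":[0,0,0],"hand":1}]'
python3 - <<'E'
from ov import *
s=viewer.get_image('side')
cv2.imwrite('pics/s2.png',cv2.resize(s[200:400,200:420],None,fx=3,fy=3))
E
```

```text
t: 1.7
tool_pos: [0.415, 0.2943, 0.1852]
tool_rot: [[-0.0, -0.661, 0.75], [-0.001, 0.75, 0.661], [-1.0, -0.0, -0.001]]
ft_force: [0.6, -0.5, 1.0]
finger_gap: 0.0857
```

View pics/s2.png

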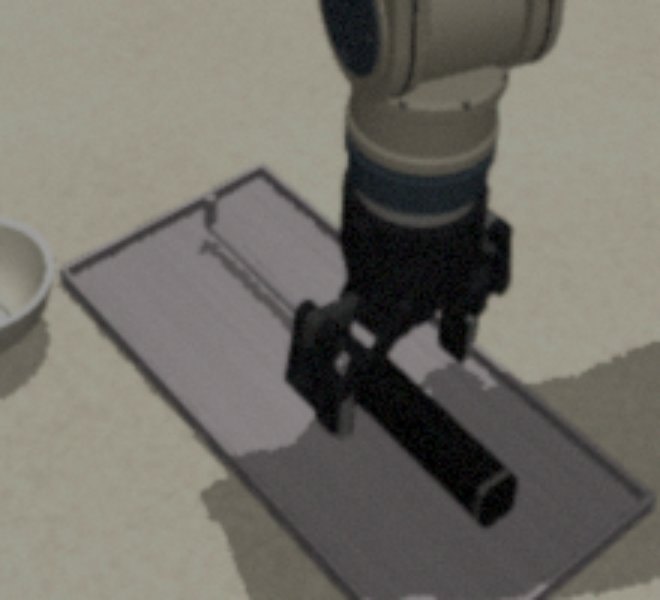

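```bash
python3 -m jog '[{"delta_pos":[0.008,0.006,0],"twist":[0,0,0],"hand":1},{"delta_pos":[0.008,0.006,0],"twist":[0,0,0],"hand":0.5},{"delta_pos":[0.008,0.006,0],"twist":[0,0,0],"hand":0.2},{"delta_pos":[0.008,0.006,0],"twist":[0,0,0],"hand":0},{"delta_pos":[0.008,0.006,0],"twist":[0,0,0],"hand":0},{"delta_pos":[0.008,0.006,0],"twist":[0,0,0],"hand":0},{"delta_pos":[0.008,0.006,0],"twist":[0,0,0],"hand":0}]' 100
python3 - <<'E'
from ov import *
s=viewer.get_image('side')
cv2.imwrite('pics/s3.png',cv2.resize(s[200:400,200:420],None,fx=3,fy=3))
print(robot.state())
E
```

```text
t: 2.62
tool_pos: [0.4117, 0.2988, 0.1783]
tool_rot: [[0.002, -0.661, 0.75], [0.0, 0.75, 0.661], [-1.0, -0.001, 0.002]]
ft_force: [-0.2, -0.6, 6.1]
finger_gap: 0.0225
{'t': 2.675, 'qpos': array([ 4.62868310e-01,  3.65445005e-01, -4.57788440e-01,  7.45809112e-01,
       -4.70349683e-04,  1.31143483e+00]), 'qvel': array([ 8.29469640e-04, -1.00972375e-03, -1.17075873e-05,  6.53450630e-04,
       -1.59149919e-03, -4.09547042e-04]), 'effort': array([-1.42480996e-01, -5.23864067e+01,  2.44648629e+01, -3.16724963e-01,
       -3.94863740e-02,  9.03041102e-03]), 'tool_pos': array([0.41169604, 0.29881464, 0.17832738]), 'tool_rot': array([[ 1.77924718e-03, -6.61058299e-01,  7.50332433e-01],
       [ 3.62228812e-04,  7.50333997e-01,  6.61058818e-01],
       [-9.99998352e-01, -9.04395016e-04,  1.57448401e-03]]), 'ft_force': array([-0.67418483, -0.17128208,  5.5494744 ]), 'ft_torque': array([-0.03911321,  0.21921224, -0.00873998]), 'finger_gap': 0.022622984875232968}
```

View pics/s3.png

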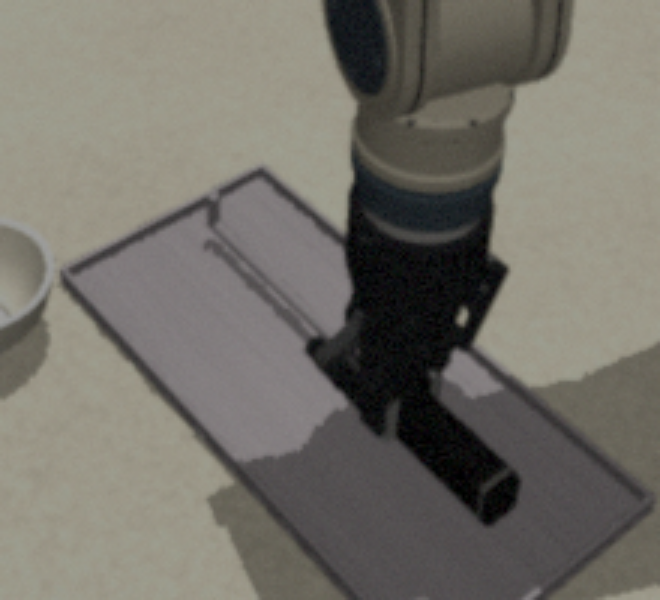

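```bash
python3 -m jog '[{"delta_pos":[-0.03,0,0],"twist":[0,0,0],"hand":0},{"delta_pos":[-0.08,0,0],"twist":[0,0,0],"hand":0},{"delta_pos":[-0.1,-0.03,-0.02],"twist":[4,0,0],"hand":0},{"delta_pos":[-0.1,-0.07,-0.04],"twist":[12,0,0],"hand":0},{"delta_pos":[-0.1,-0.11,-0.06],"twist":[20,0,0],"hand":0},{"delta_pos":[-0.1,-0.15,-0.08],"twist":[28,0,0],"hand":0},{"delta_pos":[-0.1,-0.19,-0.10],"twist":[36,0,0],"hand":0},{"delta_pos":[-0.1,-0.23,-0.12],"twist":[43,0,0],"hand":0},{"delta_pos":[-0.1,-0.262,-0.136],"twist":[43,0,0],"hand":0},{"delta_pos":[-0.1,-0.262,-0.136],"twist":[43,0,0],"hand":0},{"delta_pos":[-0.1,-0.262,-0.136],"twist":[43,0,0],"hand":0},{"delta_pos":[-0.1,-0.262,-0.136],"twist":[43,0,0],"hand":0}]'
python3 - <<'E'
from ov import *
s=viewer.get_image('side');t=viewer.get_image('top')
cv2.imwrite('pics/s4.png',s);cv2.imwrite('pics/t4.png',t)
print(robot.state())
E
```

```text
t: 4.18
tool_pos: [0.4824, 0.013, 0.2783]
tool_rot: [[0.001, 0.027, 1.0], [0.001, 1.0, -0.027], [-1.0, 0.001, 0.001]]
ft_force: [-0.0, -0.0, -1.2]
finger_gap: 0.0227
{'t': 4.275, 'qpos': array([-1.47184890e-01,  2.19401474e-01, -3.69145863e-01,  9.80601215e-01,
        6.67858406e-04,  1.45054032e+00]), 'qvel': array([-1.27691723e-03, -6.45478085e-05,  1.75279608e-03,  1.29433662e-03,
        1.54614656e-03, -8.90457964e-05]), 'effort': array([-2.13544518e-01, -4.88264322e+01,  3.08236706e+01, -1.56434550e-02,
       -1.96414709e-02,  5.02026669e-03]), 'tool_pos': array([0.48245532, 0.01306828, 0.27838839]), 'tool_rot': array([[ 1.72790091e-03,  2.69246783e-02,  9.99635972e-01],
       [ 4.18984828e-04,  9.99637357e-01, -2.69254398e-02],
       [-9.99998419e-01,  4.65356798e-04,  1.71599327e-03]]), 'ft_force': array([ 0.66914599, -1.52705487, -1.46995936]), 'ft_torque': array([ 0.0036329 , -0.0006285 ,  0.03145492]), 'finger_gap': 0.022607259428441447}
```

View pics/s4.png

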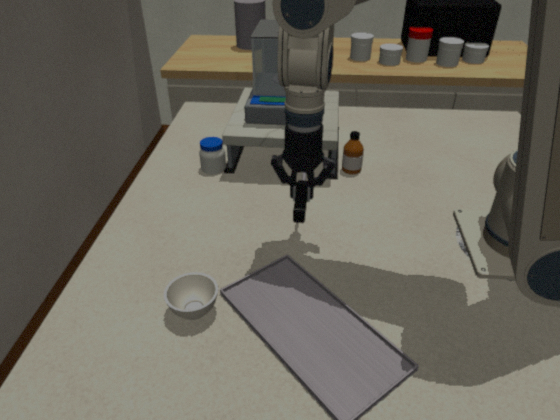

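View pics/t4.png

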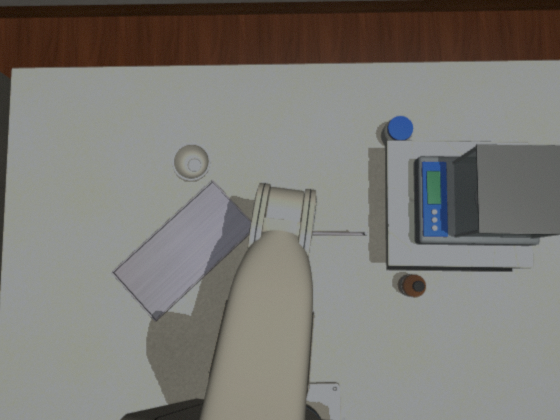

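Run:
```python
from ov import *
s=cv2.imread('pics/s4.png');t=cv2.imread('pics/t4.png')
st=robot.state();p=st['tool_pos'];R=st['tool_rot']
q=lambda x,y,z:p+R@np.array([x,y,z])
T=q(.1333,-.188,0)
stp=(.5459,-.3977,-1.60)
pl=[([q(.1593,-.05,0),q(.1593,-.188,0),T],(0,0,255),False),(W(stp,box(-.17,.17,-.15,.15,.128)),(255,0,0),True)]
draw(t,'top',(300,130),6,pl,(130,100),'o4t.png')
draw(t,'top',(300,190),6,pl,(130,100),'o4t2.png')
draw(s,'side',(210,80),5,pl,(160,120),'o4s.png');print(T)
```

```text
[ 0.47762381 -0.17480769  0.14500112]
```

View pics/o4t.png

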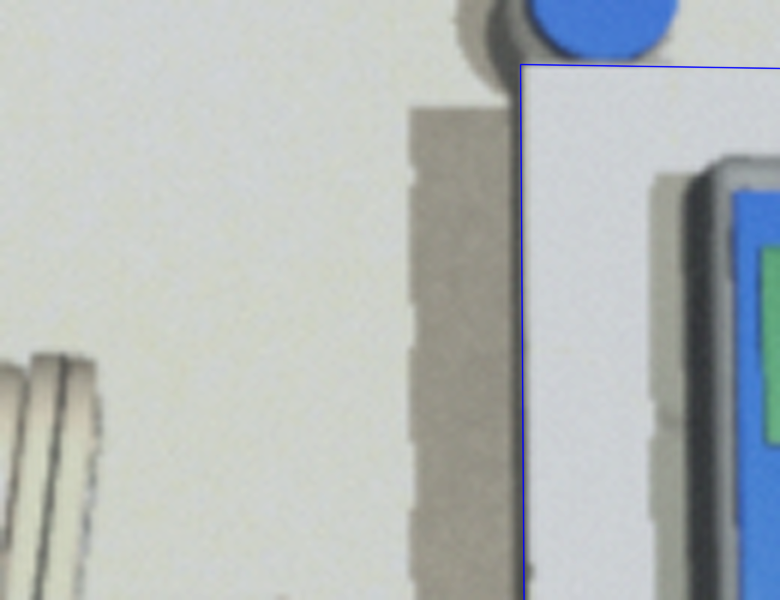

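View pics/o4t2.png

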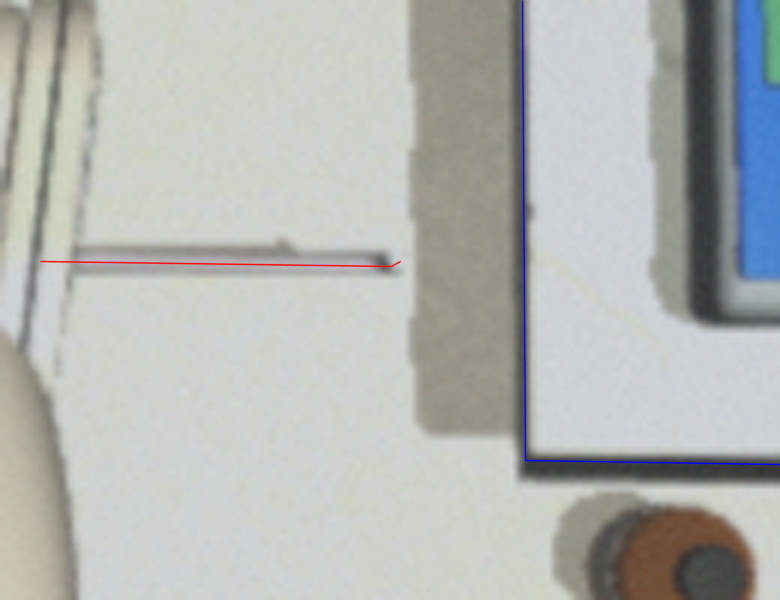

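View pics/o4s.png

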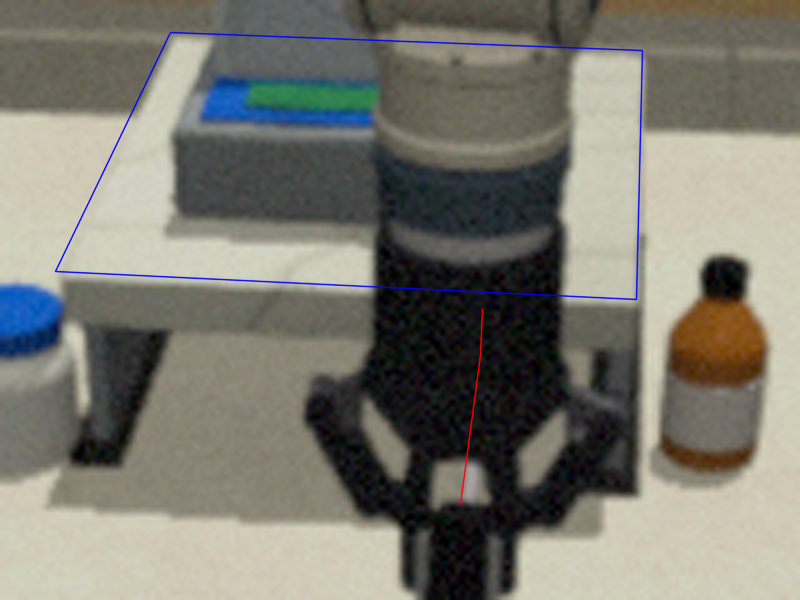

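```bash
python3 -m jog '[{"delta_pos":[0.03,0,0],"twist":[0,0,0],"hand":0},{"delta_pos":[0.06,0,0],"twist":[0,0,0],"hand":0},{"delta_pos":[0.067,-0.02,0],"twist":[0,0,0],"hand":0},{"delta_pos":[0.067,-0.05,0],"twist":[0,0,0],"hand":0},{"delta_pos":[0.067,-0.08,0],"twist":[0,0,0],"hand":0},{"delta_pos":[0.067,-0.105,0],"twist":[0,0,0],"hand":0},{"delta_pos":[0.067,-0.12,0],"twist":[0,0,0],"hand":0},{"delta_pos":[0.067,-0.12,0],"twist":[0,0,0],"hand":0}]'
cat > q.py <<'E'
from h import *
import sys
np.set_printoptions(precision=4,suppress=True)
O=np.array([.5459,-.3977]);Y=-1.60;TX=.188
def info(s):
    p=s['tool_pos'];R=s['tool_rot'];T=p+R@np.array([.1333,-TX,0])
    c,d=np.cos(Y),np.sin(Y);v=T[:2]-O;F=s['ft_force']
    print('t%.2f tip stand x %.4f y %.4f z %.4f | F stand %.2f %.2f %.2f | torque %s eff %s'%(s['t'],c*v[0]+d*v[1],-d*v[0]+c*v[1],T[2],c*F[0]+d*F[1],-d*F[0]+c*F[1],F[2],s['ft_torque'],s['effort']))
if __name__=='__main__': info(robot.state())
E
python3 q.py
```

```text
t: 5.28
tool_pos: [0.4794, -0.1071, 0.2113]
tool_rot: [[0.002, 0.028, 1.0], [0.001, 1.0, -0.028], [-1.0, 0.001, 0.002]]
ft_force: [0.2, -0.1, -0.9]
finger_gap: 0.0226
t5.28 tip stand x -0.1006 y -0.0744 z 0.0779 | F stand 0.04 0.24 -0.92 | torque [0.0005 0.0231 0.0297] eff [ -1.1543 -51.8673  27.9077  -0.1131  -0.1319  -0.2517]
```

```bash
python3 -m jog '[{"delta_pos":[0,-0.008,0],"twist":[0,0,0],"hand":0},{"delta_pos":[0,-0.015,0],"twist":[0,0,0],"hand":0},{"delta_pos":[0,-0.018,0],"twist":[0,0,0],"hand":0}]' | grep ft_; python3 q.py
python3 -m jog '[{"delta_pos":[0,-0.002,0],"twist":[0,0,0],"hand":0},{"delta_pos":[0,-0.004,0],"twist":[0,0,0],"hand":0}]' | grep ft_; python3 q.py
```

```text
ft_force: [0.2, 0.2, -1.4]
t5.65 tip stand x -0.0824 y -0.0744 z 0.0779 | F stand -0.24 0.15 -1.41 | torque [ 0.0414 -0.0334 -0.0075] eff [  0.2455 -52.6881  27.6227  -0.0483  -0.0363   0.0114]
ft_force: [-0.3, 0.1, -0.6]
t5.90 tip stand x -0.0784 y -0.0743 z 0.0779 | F stand -0.08 -0.34 -0.63 | torque [-0.0373 -0.0221  0.0057] eff [  0.1935 -52.8103  27.6075  -0.0307  -0.0132   0.0468]
```

```bash
python3 -m jog '[{"delta_pos":[0,-0.002,0],"twist":[0,0,0],"hand":0},{"delta_pos":[0,-0.004,0],"twist":[0,0,0],"hand":0}]' | grep ft_; python3 q.py
python3 -m jog '[{"delta_pos":[0,-0.002,0],"twist":[0,0,0],"hand":0},{"delta_pos":[0,-0.004,0],"twist":[0,0,0],"hand":0}]' | grep ft_; python3 q.py
```

```text
ft_force: [0.3, 0.5, -1.2]
t6.15 tip stand x -0.0743 y -0.0743 z 0.0779 | F stand -0.54 0.25 -1.20 | torque [ 0.0208 -0.0351  0.0205] eff [  0.2458 -52.9593  27.5995  -0.0257  -0.0105   0.0487]
ft_force: [0.3, 0.3, -1.9]
t6.40 tip stand x -0.0702 y -0.0743 z 0.0779 | F stand -0.28 0.26 -1.89 | torque [ 0.0429 -0.0121 -0.029 ] eff [  0.243  -53.0986  27.6197  -0.0269  -0.0111   0.0475]
```

```bash
for i in 1; do python3 -m jog '[{"delta_pos":[0,-0.002,0],"twist":[0,0,0],"hand":0},{"delta_pos":[0,-0.004,0],"twist":[0,0,0],"hand":0}]' | grep ft_; python3 q.py; done
python3 -m jog '[{"delta_pos":[0,-0.002,0],"twist":[0,0,0],"hand":0},{"delta_pos":[0,-0.004,0],"twist":[0,0,0],"hand":0}]' | grep ft_; python3 q.py
```

```text
ft_force: [-0.1, 0.4, -2.2]
t6.65 tip stand x -0.0661 y -0.0743 z 0.0779 | F stand -0.40 -0.09 -2.22 | torque [ 0.0093 -0.0011  0.0003] eff [  0.236  -53.2379  27.6402  -0.0281  -0.0116   0.0468]
ft_force: [-0.3, -0.0, -1.0]
t6.90 tip stand x -0.0619 y -0.0743 z 0.0779 | F stand 0.03 -0.33 -0.99 | torque [-0.0366  0.0219  0.0388] eff [  0.2325 -53.3824  27.6594  -0.0285  -0.0116   0.0466]
```

```bash
python3 -m jog '[{"delta_pos":[0,-0.002,0],"twist":[0,0,0],"hand":0},{"delta_pos":[0,-0.003,0],"twist":[0,0,0],"hand":0}]' | grep ft_; python3 q.py
```

```text
ft_force: [-0.3, -0.3, -0.9]
t7.15 tip stand x -0.0587 y -0.0743 z 0.0779 | F stand 0.27 -0.34 -0.95 | torque [ 0.0466 -0.0258 -0.0051] eff [  0.057  -53.4518  27.7219  -0.03    -0.0183   0.0062]
```

```bash
python3 -m jog '[{"delta_pos":[0,-0.002,0],"twist":[0,0,0],"hand":0},{"delta_pos":[0,-0.004,0],"twist":[0,0,0],"hand":0}]' | grep ft_; python3 q.py
```

```text
ft_force: [-0.0, 0.1, -1.1]
t7.40 tip stand x -0.0546 y -0.0743 z 0.0779 | F stand -0.06 -0.01 -1.10 | torque [-0.0108  0.0113  0.0289] eff [  0.2479 -53.6536  27.682   -0.027   -0.0104   0.0481]
```

```bash
python3 -m jog '[{"delta_pos":[0,-0.002,0],"twist":[0,0,0],"hand":0},{"delta_pos":[0,-0.004,0],"twist":[0,0,0],"hand":0}]' | grep ft_; python3 q.py
```

```text
ft_force: [-0.3, 0.2, -1.7]
t7.65 tip stand x -0.0505 y -0.0743 z 0.0779 | F stand -0.18 -0.28 -1.71 | torque [ 0.0091 -0.0308 -0.0587] eff [  0.2329 -53.8091  27.7144  -0.0297  -0.0113   0.0457]
```

```bash
python3 -m jog '[{"delta_pos":[0,-0.002,0],"twist":[0,0,0],"hand":0},{"delta_pos":[0,-0.003,0],"twist":[0,0,0],"hand":0}]' | grep ft_; python3 q.py
```

```text
ft_force: [0.8, 3.0, -0.8]
t7.90 tip stand x -0.0477 y -0.0743 z 0.0777 | F stand -2.98 0.75 -0.77 | torque [ 0.5675 -0.0905  0.0481] eff [ -1.543  -53.8237  28.4558  -0.4538  -0.7289   0.0428]
```

```bash
python3 -m jog '[{"delta_pos":[0,-0.001,0],"twist":[0,0,0],"hand":0},{"delta_pos":[0,-0.002,0],"twist":[0,0,0],"hand":0}]' | grep ft_; python3 q.py
```

```text
ft_force: [-0.3, 2.5, -1.2]
t8.15 tip stand x -0.0458 y -0.0743 z 0.0776 | F stand -2.49 -0.33 -1.20 | torque [ 0.5308 -0.0779  0.0422] eff [ -1.4094 -53.8532  28.3911  -0.4498  -0.6844   0.0471]
```

```bash
python3 -m jog '[{"delta_pos":[0,-0.001,0],"twist":[0,0,0],"hand":0},{"delta_pos":[0,-0.002,0],"twist":[0,0,0],"hand":0}]' | grep ft_; python3 q.py
```

```text
ft_force: [-0.1, 3.5, -0.5]
t8.40 tip stand x -0.0438 y -0.0743 z 0.0776 | F stand -3.50 -0.19 -0.52 | torque [ 0.516  -0.029   0.0647] eff [ -1.3946 -53.9389  28.4091  -0.4552  -0.6867   0.0492]
```

```bash
python3 -m jog '[{"delta_pos":[0,0.01,0],"twist":[0,0,0],"hand":0},{"delta_pos":[0,0.02,0],"twist":[0,0,0],"hand":0},{"delta_pos":[0,0.02,0.02],"twist":[0,0,0],"hand":0},{"delta_pos":[0,0.02,0.04],"twist":[0,0,0],"hand":0},{"delta_pos":[0,0.02,0.044],"twist":[0,0,0],"hand":0},{"delta_pos":[0,0.02,0.044],"twist":[0,0,0],"hand":0}]' | grep ft_; python3 q.py
cat > chk.py <<'E'
# look only: report, exit 1 if contact is felt (vs baseline joint efforts 5,6, force)
import sys
from q import *
s=robot.state(); info(s)
b=[float(a) for a in sys.argv[1:3]]; th=float(sys.argv[3])
sys.exit(1 if abs(s['effort'][5]-b[0])>th or np.hypot(*s['ft_force'][:2])>2.5 else 0)
E
```

```text
ft_force: [-0.2, 0.3, -1.1]
t9.15 tip stand x -0.0643 y -0.0308 z 0.0775 | F stand -0.26 -0.20 -1.08 | torque [0.0222 0.0507 0.0382] eff [  0.2298 -58.4462  29.219   -0.1186   0.0105   0.036 ]
```

```bash
python3 -m jog '[{"delta_pos":[0,0,0.0005],"twist":[0,0,0],"hand":0},{"delta_pos":[0,0,0.001],"twist":[0,0,0],"hand":0}]' >/dev/null; python3 chk.py 0.036 0 0.1 && python3 -m jog '[{"delta_pos":[0,0,0.0006],"twist":[0,0,0],"hand":0},{"delta_pos":[0,0,0.0012],"twist":[0,0,0],"hand":0}]' >/dev/null && python3 chk.py 0.036 0 0.1 && python3 -m jog '[{"delta_pos":[0,0,0.0006],"twist":[0,0,0],"hand":0},{"delta_pos":[0,0,0.0012],"twist":[0,0,0],"hand":0}]' >/dev/null && python3 chk.py 0.036 0 0.1
```

```text
t9.40 tip stand x -0.0644 y -0.0302 z 0.0775 | F stand 0.02 0.42 -0.63 | torque [0.0146 0.0062 0.0033] eff [  0.0672 -58.9042  28.3701  -0.0009  -0.0079  -0.0051]
t9.65 tip stand x -0.0643 y -0.0292 z 0.0776 | F stand 0.70 -0.59 -2.38 | torque [-0.0428 -0.0123 -0.0721] eff [ -0.0294 -59.1863  28.4209  -0.0053  -0.0109  -0.0059]
t9.90 tip stand x -0.0643 y -0.0279 z 0.0776 | F stand -0.27 -0.18 -1.36 | torque [ 0.0119  0.0211 -0.0061] eff [ -0.0425 -59.322   28.4959  -0.0146  -0.0102  -0.0055]
```

```bash
python3 -m jog '[{"delta_pos":[0,0,0.0008],"twist":[0,0,0],"hand":0}]' >/dev/null; python3 chk.py -0.005 0 0.1 && python3 -m jog '[{"delta_pos":[0,0,0.0008],"twist":[0,0,0],"hand":0}]' >/dev/null && python3 chk.py -0.005 0 0.1 && python3 -m jog '[{"delta_pos":[0,0,0.0008],"twist":[0,0,0],"hand":0}]' >/dev/null && python3 chk.py -0.005 0 0.1 && python3 -m jog '[{"delta_pos":[0,0,0.0008],"twist":[0,0,0],"hand":0}]' >/dev/null && python3 chk.py -0.005 0 0.1 && python3 -m jog '[{"delta_pos":[0,0,0.0008],"twist":[0,0,0],"hand":0}]' >/dev/null && python3 chk.py -0.005 0 0.1 && python3 -m jog '[{"delta_pos":[0,0,0.0008],"twist":[0,0,0],"hand":0}]' >/dev/null && python3 chk.py -0.005 0 0.1 && python3 -m jog '[{"delta_pos":[0,0,0.0008],"twist":[0,0,0],"hand":0}]' >/dev/null && python3 chk.py -0.005 0 0.1 && python3 -m jog '[{"delta_pos":[0,0,0.0008],"twist":[0,0,0],"hand":0}]' >/dev/null && python3 chk.py -0.005 0 0.1
```

```text
t10.03 tip stand x -0.0643 y -0.0271 z 0.0776 | F stand -0.51 -0.47 -1.39 | torque [ 0.0268 -0.0007  0.0298] eff [ -0.0481 -59.4462  28.4819  -0.0191  -0.01    -0.0094]
t10.15 tip stand x -0.0643 y -0.0262 z 0.0776 | F stand -0.16 0.15 -2.24 | torque [-0.018   0.0004  0.0233] eff [ -0.046  -59.5454  28.5085  -0.0205  -0.0095  -0.0083]
t10.28 tip stand x -0.0643 y -0.0254 z 0.0776 | F stand -0.41 0.03 -1.04 | torque [-0.0052  0.0417  0.0059] eff [ -0.0428 -59.6507  28.5288  -0.021   -0.0092  -0.0081]
t10.40 tip stand x -0.0643 y -0.0245 z 0.0775 | F stand -0.37 0.21 -0.54 | torque [ 0.0445 -0.0937  0.0355] eff [ -0.0401 -59.7562  28.547   -0.0214  -0.0091  -0.0081]
t10.53 tip stand x -0.0643 y -0.0236 z 0.0775 | F stand 0.17 -0.53 -1.42 | torque [0.0306 0.0648 0.0286] eff [ -0.0397 -59.864   28.564   -0.0215  -0.0091  -0.0081]
t10.65 tip stand x -0.0643 y -0.0227 z 0.0775 | F stand 0.81 0.21 -1.07 | torque [ 0.0212 -0.0189 -0.0206] eff [ -0.0384 -59.973   28.5808  -0.0215  -0.0091  -0.008 ]
t10.78 tip stand x -0.0643 y -0.0219 z 0.0775 | F stand 0.88 -0.51 -1.47 | torque [0.0367 0.001  0.0111] eff [ -0.0376 -60.0826  28.5976  -0.0213  -0.009   -0.008 ]
t10.90 tip stand x -0.0643 y -0.0211 z 0.0775 | F stand 0.92 0.17 -1.69 | torque [-0.0012  0.0087 -0.0587] eff [ -0.0377 -60.1927  28.6144  -0.0213  -0.009   -0.0079]
```

```bash
python3 -m jog '[{"delta_pos":[0,0,0.001],"twist":[0,0,0],"hand":0}]' >/dev/null; python3 chk.py -0.008 0 0.05 && python3 -m jog '[{"delta_pos":[0,0,0.0008],"twist":[0,0,0],"hand":0}]' >/dev/null && python3 chk.py -0.008 0 0.05 && python3 -m jog '[{"delta_pos":[0,0,0.0008],"twist":[0,0,0],"hand":0}]' >/dev/null && python3 chk.py -0.008 0 0.05 && python3 -m jog '[{"delta_pos":[0,0,0.0008],"twist":[0,0,0],"hand":0}]' >/dev/null && python3 chk.py -0.008 0 0.05 && python3 -m jog '[{"delta_pos":[0,0,0.0008],"twist":[0,0,0],"hand":0}]' >/dev/null && python3 chk.py -0.008 0 0.05 && python3 -m jog '[{"delta_pos":[0,0,0.0008],"twist":[0,0,0],"hand":0}]' >/dev/null && python3 chk.py -0.008 0 0.05 && python3 -m jog '[{"delta_pos":[0,0,0.0008],"twist":[0,0,0],"hand":0}]' >/dev/null && python3 chk.py -0.008 0 0.05 && python3 -m jog '[{"delta_pos":[0,0,0.0008],"twist":[0,0,0],"hand":0}]' >/dev/null && python3 chk.py -0.008 0 0.05&& python3 -m jog '[{"delta_pos":[0,0,0.0008],"twist":[0,0,0],"hand":0}]' >/dev/null && python3 chk.py -0.008 0 0.05&& python3 -m jog '[{"delta_pos":[0,0,0.0008],"twist":[0,0,0],"hand":0}]' >/dev/null && python3 chk.py -0.008 0 0.05&& python3 -m jog '[{"delta_pos":[0,0,0.0008],"twist":[0,0,0],"hand":0}]' >/dev/null && python3 chk.py -0.008 0 0.05&& python3 -m jog '[{"delta_pos":[0,0,0.0008],"twist":[0,0,0],"hand":0}]' >/dev/null && python3 chk.py -0.008 0 0.05
```

```text
t11.03 tip stand x -0.0643 y -0.0200 z 0.0776 | F stand 0.08 0.49 -1.92 | torque [-0.0191  0.0017  0.0196] eff [ -0.0489 -60.3534  28.6051  -0.0239  -0.0096  -0.011 ]
t11.15 tip stand x -0.0643 y -0.0191 z 0.0775 | F stand 0.57 0.01 -2.43 | torque [-0.0191  0.0356  0.    ] eff [ -0.0375 -60.4371  28.6608  -0.0222  -0.0086  -0.0069]
t11.28 tip stand x -0.0643 y -0.0182 z 0.0775 | F stand 0.31 0.09 -1.51 | torque [-0.0353  0.009   0.0341] eff [ -0.0378 -60.5502  28.6732  -0.0219  -0.0091  -0.0078]
t11.40 tip stand x -0.0643 y -0.0174 z 0.0775 | F stand -0.12 0.29 -1.12 | torque [ 0.0102 -0.0006  0.0136] eff [ -0.0377 -60.6581  28.6886  -0.0218  -0.0091  -0.0078]
t11.53 tip stand x -0.0643 y -0.0165 z 0.0776 | F stand -0.27 1.04 -0.85 | torque [-0.0024  0.011  -0.0202] eff [ -0.0374 -60.7676  28.7042  -0.0215  -0.0091  -0.0079]
t11.65 tip stand x -0.0643 y -0.0157 z 0.0775 | F stand -0.74 0.35 -1.69 | torque [0.0411 0.0125 0.0127] eff [ -0.0361 -60.8771  28.7207  -0.0214  -0.009   -0.0078]
t11.78 tip stand x -0.0643 y -0.0148 z 0.0775 | F stand 0.61 0.40 -1.52 | torque [-0.0362 -0.0101 -0.045 ] eff [ -0.0379 -60.987   28.7374  -0.0213  -0.0091  -0.0079]
t11.90 tip stand x -0.0644 y -0.0141 z 0.0775 | F stand -1.13 -0.38 -0.36 | torque [ 0.0401  0.1113 -0.0995] eff [  0.0597 -61.1122  29.1771  -0.2954   0.0093  -0.1431]
```

```bash
python3 -m jog '[{"delta_pos":[0,0,0.0005],"twist":[0,0,0],"hand":0}]' >/dev/null; python3 q.py
```

```text
t12.03 tip stand x -0.0644 y -0.0138 z 0.0774 | F stand -0.45 -1.34 -1.06 | torque [ 0.0936  0.2678 -0.2309] eff [  0.13   -61.1146  29.4432  -0.4245   0.038   -0.2048]
```

```bash
python3 -m jog '[{"delta_pos":[0,0,-0.02],"twist":[0,0,0],"hand":0},{"delta_pos":[0,0,-0.041],"twist":[0,0,0],"hand":0},{"delta_pos":[0,0.015,-0.041],"twist":[0,0,0],"hand":0},{"delta_pos":[0,0.031,-0.041],"twist":[0,0,0],"hand":0},{"delta_pos":[0,0.031,-0.041],"twist":[0,0,0],"hand":0}]' |grep ft_; python3 q.py; python3 -m jog '[{"delta_pos":[0,0,0.001],"twist":[0,0,0],"hand":0}]' >/dev/null; python3 q.py;  python3 -m jog '[{"delta_pos":[0,0,0.0008],"twist":[0,0,0],"hand":0}]' >/dev/null; python3 q.py
```

```text
ft_force: [-0.0, -0.9, -1.8]
t12.65 tip stand x -0.0967 y -0.0539 z 0.0775 | F stand 0.92 -0.02 -1.80 | torque [-0.0202 -0.0042  0.0793] eff [  0.5489 -55.3336  27.5463   0.0723   0.0945   0.255 ]
t12.78 tip stand x -0.0969 y -0.0522 z 0.0776 | F stand 0.17 0.37 -0.90 | torque [0.0019 0.0357 0.0208] eff [  0.1615 -55.4422  27.6286   0.0191  -0.0035  -0.0082]
t12.90 tip stand x -0.0969 y -0.0510 z 0.0776 | F stand 0.07 0.71 -1.42 | torque [-0.0109  0.0269 -0.015 ] eff [  0.1951 -55.4853  27.8345  -0.0058   0.0077  -0.0002]
```

```bash
python3 -m jog '[{"delta_pos":[0,0,0.0008],"twist":[0,0,0],"hand":0}]' >/dev/null; python3 chk.py -0.008 0 0.05 && python3 -m jog '[{"delta_pos":[0,0,0.0008],"twist":[0,0,0],"hand":0}]' >/dev/null && python3 chk.py -0.008 0 0.05 && python3 -m jog '[{"delta_pos":[0,0,0.0008],"twist":[0,0,0],"hand":0}]' >/dev/null && python3 chk.py -0.008 0 0.05 && python3 -m jog '[{"delta_pos":[0,0,0.0008],"twist":[0,0,0],"hand":0}]' >/dev/null && python3 chk.py -0.008 0 0.05 && python3 -m jog '[{"delta_pos":[0,0,0.0008],"twist":[0,0,0],"hand":0}]' >/dev/null && python3 chk.py -0.008 0 0.05 && python3 -m jog '[{"delta_pos":[0,0,0.0008],"twist":[0,0,0],"hand":0}]' >/dev/null && python3 chk.py -0.008 0 0.05 && python3 -m jog '[{"delta_pos":[0,0,0.0008],"twist":[0,0,0],"hand":0}]' >/dev/null && python3 chk.py -0.008 0 0.05 && python3 -m jog '[{"delta_pos":[0,0,0.0008],"twist":[0,0,0],"hand":0}]' >/dev/null && python3 chk.py -0.008 0 0.05&& python3 -m jog '[{"delta_pos":[0,0,0.0008],"twist":[0,0,0],"hand":0}]' >/dev/null && python3 chk.py -0.008 0 0.05&& python3 -m jog '[{"delta_pos":[0,0,0.0008],"twist":[0,0,0],"hand":0}]' >/dev/null && python3 chk.py -0.008 0 0.05&& python3 -m jog '[{"delta_pos":[0,0,0.0008],"twist":[0,0,0],"hand":0}]' >/dev/null && python3 chk.py -0.008 0 0.05&& python3 -m jog '[{"delta_pos":[0,0,0.0008],"twist":[0,0,0],"hand":0}]' >/dev/null && python3 chk.py -0.008 0 0.05
```

```text
t13.03 tip stand x -0.0967 y -0.0500 z 0.0775 | F stand -0.60 1.26 -0.20 | torque [ 0.0307 -0.0321 -0.0335] eff [  0.1135 -55.5483  27.9069  -0.0214  -0.0026  -0.0077]
t13.15 tip stand x -0.0964 y -0.0492 z 0.0774 | F stand 0.24 0.77 -1.74 | torque [-0.0016  0.02    0.0208] eff [  0.0426 -55.6221  27.9368  -0.0255  -0.0065  -0.0081]
t13.28 tip stand x -0.0963 y -0.0483 z 0.0774 | F stand -0.20 0.41 -1.01 | torque [-0.0201 -0.017   0.0269] eff [ -0.0088 -55.7145  27.9492  -0.0251  -0.0093  -0.008 ]
t13.40 tip stand x -0.0962 y -0.0475 z 0.0774 | F stand -0.42 -0.02 -0.32 | torque [ 0.038  -0.0222 -0.0131] eff [ -0.0378 -55.8209  27.9587  -0.0235  -0.0106  -0.0079]
t13.53 tip stand x -0.0961 y -0.0467 z 0.0774 | F stand 0.27 -0.80 -1.08 | torque [-0.0031 -0.0619 -0.0188] eff [ -0.0503 -55.9355  27.9701  -0.0222  -0.011   -0.0078]
t13.65 tip stand x -0.0961 y -0.0459 z 0.0774 | F stand 0.26 -1.02 -0.61 | torque [-0.0045  0.0596 -0.0096] eff [ -0.0513 -56.0519  27.9834  -0.0212  -0.0108  -0.0077]
t13.78 tip stand x -0.0961 y -0.0450 z 0.0774 | F stand -0.55 0.59 -1.32 | torque [-0.0329  
[... 212 characters left out ...]
149  -0.0206  -0.0102  -0.0076]
t14.03 tip stand x -0.0962 y -0.0433 z 0.0774 | F stand 0.63 0.44 -1.47 | torque [-0.0398  0.0051  0.0263] eff [ -0.0404 -56.3962  28.0314  -0.0205  -0.01    -0.0076]
t14.15 tip stand x -0.0962 y -0.0424 z 0.0774 | F stand -0.29 -0.75 -1.29 | torque [ 0.0211 -0.0189 -0.0059] eff [ -0.0374 -56.5083  28.0476  -0.0204  -0.0099  -0.0076]
t14.28 tip stand x -0.0962 y -0.0416 z 0.0774 | F stand 0.12 -0.97 -1.34 | torque [-0.0303 -0.1094  0.0144] eff [ -0.0351 -56.6194  28.0641  -0.0205  -0.0097  -0.0076]
t14.40 tip stand x -0.0962 y -0.0407 z 0.0774 | F stand 0.36 -0.70 -1.67 | torque [0.0394 0.0599 0.0357] eff [ -0.0359 -56.73    28.0803  -0.0207  -0.0099  -0.0076]
```

```bash
python3 -m jog '[{"delta_pos":[0,0,0.0008],"twist":[0,0,0],"hand":0}]' >/dev/null; python3 chk.py -0.008 0 0.05 && python3 -m jog '[{"delta_pos":[0,0,0.0008],"twist":[0,0,0],"hand":0}]' >/dev/null && python3 chk.py -0.008 0 0.05 && python3 -m jog '[{"delta_pos":[0,0,0.0008],"twist":[0,0,0],"hand":0}]' >/dev/null && python3 chk.py -0.008 0 0.05 && python3 -m jog '[{"delta_pos":[0,0,0.0008],"twist":[0,0,0],"hand":0}]' >/dev/null && python3 chk.py -0.008 0 0.05 && python3 -m jog '[{"delta_pos":[0,0,0.0008],"twist":[0,0,0],"hand":0}]' >/dev/null && python3 chk.py -0.008 0 0.05 && python3 -m jog '[{"delta_pos":[0,0,0.0008],"twist":[0,0,0],"hand":0}]' >/dev/null && python3 chk.py -0.008 0 0.05 && python3 -m jog '[{"delta_pos":[0,0,0.0008],"twist":[0,0,0],"hand":0}]' >/dev/null && python3 chk.py -0.008 0 0.05 && python3 -m jog '[{"delta_pos":[0,0,0.0008],"twist":[0,0,0],"hand":0}]' >/dev/null && python3 chk.py -0.008 0 0.05&& python3 -m jog '[{"delta_pos":[0,0,0.0008],"twist":[0,0,0],"hand":0}]' >/dev/null && python3 chk.py -0.008 0 0.05&& python3 -m jog '[{"delta_pos":[0,0,0.0008],"twist":[0,0,0],"hand":0}]' >/dev/null && python3 chk.py -0.008 0 0.05&& python3 -m jog '[{"delta_pos":[0,0,0.0008],"twist":[0,0,0],"hand":0}]' >/dev/null && python3 chk.py -0.008 0 0.05&& python3 -m jog '[{"delta_pos":[0,0,0.0008],"twist":[0,0,0],"hand":0}]' >/dev/null && python3 chk.py -0.008 0 0.05
```

```text
t14.53 tip stand x -0.0962 y -0.0399 z 0.0774 | F stand -0.05 0.48 -0.29 | torque [-0.0134  0.0453  0.002 ] eff [ -0.0353 -56.8411  28.0963  -0.0206  -0.0098  -0.0075]
t14.65 tip stand x -0.0962 y -0.0390 z 0.0774 | F stand -1.16 -0.32 -1.55 | torque [ 0.0185 -0.0104 -0.0057] eff [ -0.0349 -56.9516  28.1128  -0.0206  -0.0098  -0.0075]
t14.78 tip stand x -0.0962 y -0.0381 z 0.0774 | F stand -0.53 0.65 -0.44 | torque [0.0239 0.0049 0.0243] eff [ -0.0361 -57.0627  28.1292  -0.0206  -0.0099  -0.0075]
t14.90 tip stand x -0.0962 y -0.0373 z 0.0774 | F stand 0.20 -0.14 -1.94 | torque [-0.0561 -0.0264  0.0163] eff [ -0.0353 -57.1738  28.1456  -0.0207  -0.0098  -0.0074]
t15.03 tip stand x -0.0962 y -0.0364 z 0.0774 | F stand 0.46 -0.50 -1.14 | torque [0.0253 0.0238 0.0006] eff [ -0.036  -57.2848  28.1619  -0.0205  -0.01    -0.0074]
t15.15 tip stand x -0.0962 y -0.0356 z 0.0774 | F stand -0.02 -0.08 -0.96 | torque [-0.0286 -0.0231  0.0385] eff [ -0.0358 -57.3962  28.1783  -0.0206  -0.0099  -0.0074]
t15.28 tip stand x -0.0962 y -0.0347 z 0.0774 | F stand -0.00 0.37 -0.85 | torque [ 0.0189  0.04
[... 209 characters left out ...]
115  -0.0206  -0.0099  -0.0073]
t15.53 tip stand x -0.0962 y -0.0330 z 0.0774 | F stand -0.02 -0.51 -1.63 | torque [-0.0056 -0.0162  0.0117] eff [ -0.0349 -57.7294  28.2278  -0.0206  -0.0099  -0.0073]
t15.65 tip stand x -0.0962 y -0.0322 z 0.0774 | F stand -0.33 -0.57 -0.36 | torque [0.0023 0.018  0.0222] eff [ -0.0358 -57.8407  28.2444  -0.0207  -0.0099  -0.0073]
t15.78 tip stand x -0.0962 y -0.0313 z 0.0774 | F stand -0.11 0.44 -1.85 | torque [ 0.032  -0.0133  0.0145] eff [ -0.0352 -57.9519  28.2613  -0.0206  -0.01    -0.0073]
t15.90 tip stand x -0.0962 y -0.0304 z 0.0774 | F stand -0.23 -0.19 -1.65 | torque [0.0405 0.0045 0.024 ] eff [ -0.0341 -58.0626  28.2777  -0.0207  -0.0099  -0.0073]
```

```bash
python3 -m jog '[{"delta_pos":[0,0,0.0008],"twist":[0,0,0],"hand":0}]' >/dev/null; python3 chk.py -0.008 0 0.05 && python3 -m jog '[{"delta_pos":[0,0,0.0008],"twist":[0,0,0],"hand":0}]' >/dev/null && python3 chk.py -0.008 0 0.05 && python3 -m jog '[{"delta_pos":[0,0,0.0008],"twist":[0,0,0],"hand":0}]' >/dev/null && python3 chk.py -0.008 0 0.05 && python3 -m jog '[{"delta_pos":[0,0,0.0008],"twist":[0,0,0],"hand":0}]' >/dev/null && python3 chk.py -0.008 0 0.05 && python3 -m jog '[{"delta_pos":[0,0,0.0008],"twist":[0,0,0],"hand":0}]' >/dev/null && python3 chk.py -0.008 0 0.05 && python3 -m jog '[{"delta_pos":[0,0,0.0008],"twist":[0,0,0],"hand":0}]' >/dev/null && python3 chk.py -0.008 0 0.05 && python3 -m jog '[{"delta_pos":[0,0,0.0008],"twist":[0,0,0],"hand":0}]' >/dev/null && python3 chk.py -0.008 0 0.05 && python3 -m jog '[{"delta_pos":[0,0,0.0008],"twist":[0,0,0],"hand":0}]' >/dev/null && python3 chk.py -0.008 0 0.05&& python3 -m jog '[{"delta_pos":[0,0,0.0008],"twist":[0,0,0],"hand":0}]' >/dev/null && python3 chk.py -0.008 0 0.05&& python3 -m jog '[{"delta_pos":[0,0,0.0008],"twist":[0,0,0],"hand":0}]' >/dev/null && python3 chk.py -0.008 0 0.05&& python3 -m jog '[{"delta_pos":[0,0,0.0008],"twist":[0,0,0],"hand":0}]' >/dev/null && python3 chk.py -0.008 0 0.05&& python3 -m jog '[{"delta_pos":[0,0,0.0008],"twist":[0,0,0],"hand":0}]' >/dev/null && python3 chk.py -0.008 0 0.05
```

```text
t16.02 tip stand x -0.0962 y -0.0296 z 0.0774 | F stand 0.91 0.04 -1.49 | torque [ 0.0188  0.0149 -0.0322] eff [ -0.0356 -58.174   28.2944  -0.0205  -0.01    -0.0072]
t16.15 tip stand x -0.0962 y -0.0287 z 0.0774 | F stand -0.52 0.39 -2.03 | torque [ 0.0873 -0.0104  0.0119] eff [ -0.0345 -58.2847  28.3113  -0.0207  -0.0099  -0.0072]
t16.27 tip stand x -0.0962 y -0.0279 z 0.0774 | F stand 0.06 -0.21 -1.68 | torque [ 0.0303  0.0547 -0.0018] eff [ -0.0342 -58.3957  28.3278  -0.0207  -0.0099  -0.0071]
t16.40 tip stand x -0.0962 y -0.0270 z 0.0774 | F stand 0.33 0.23 -0.88 | torque [-0.0012 -0.0018  0.0283] eff [ -0.0344 -58.5069  28.3445  -0.0207  -0.0099  -0.0071]
t16.52 tip stand x -0.0962 y -0.0262 z 0.0774 | F stand 0.20 0.08 -0.82 | torque [ 0.0181  0.0371 -0.008 ] eff [ -0.0345 -58.6179  28.3612  -0.0206  -0.0099  -0.0072]
t16.65 tip stand x -0.0963 y -0.0253 z 0.0774 | F stand 0.82 -0.35 -0.99 | torque [0.0544 0.04   0.0397] eff [ -0.0344 -58.7287  28.3782  -0.0206  -0.0099  -0.0072]
t16.77 tip stand x -0.0963 y -0.0244 z 0.0774 | F stand -0.57 -0.52 -0.64 | torque [-0.0031  0.021
[... 205 characters left out ...]
8.4117  -0.0206  -0.0099  -0.0071]
t17.02 tip stand x -0.0963 y -0.0227 z 0.0774 | F stand 0.77 -0.76 -1.23 | torque [0.0214 0.0319 0.0003] eff [ -0.0347 -59.0617  28.4285  -0.0207  -0.01    -0.0071]
t17.15 tip stand x -0.0963 y -0.0219 z 0.0774 | F stand -0.61 0.11 -1.79 | torque [ 0.0037  0.0345 -0.0195] eff [ -0.0335 -59.1726  28.4453  -0.0206  -0.01    -0.007 ]
t17.27 tip stand x -0.0963 y -0.0210 z 0.0774 | F stand -0.42 0.49 -1.80 | torque [0.0182 0.0158 0.0102] eff [ -0.0336 -59.2834  28.4624  -0.0206  -0.0099  -0.0071]
t17.40 tip stand x -0.0963 y -0.0202 z 0.0774 | F stand 0.03 -0.06 -1.53 | torque [ 0.0193  0.0613 -0.022 ] eff [ -0.0338 -59.3945  28.4793  -0.0207  -0.01    -0.007 ]
```

```bash
python3 -m jog '[{"delta_pos":[0,0,0.0015],"twist":[0,0,0],"hand":0}]' >/dev/null; python3 chk.py -0.008 0 0.07 && python3 -m jog '[{"delta_pos":[0,0,0.0015],"twist":[0,0,0],"hand":0}]' >/dev/null && python3 chk.py -0.008 0 0.07 && python3 -m jog '[{"delta_pos":[0,0,0.0015],"twist":[0,0,0],"hand":0}]' >/dev/null && python3 chk.py -0.008 0 0.07 && python3 -m jog '[{"delta_pos":[0,0,0.0015],"twist":[0,0,0],"hand":0}]' >/dev/null && python3 chk.py -0.008 0 0.07 && python3 -m jog '[{"delta_pos":[0,0,0.0015],"twist":[0,0,0],"hand":0}]' >/dev/null && python3 chk.py -0.008 0 0.07 && python3 -m jog '[{"delta_pos":[0,0,0.0015],"twist":[0,0,0],"hand":0}]' >/dev/null && python3 chk.py -0.008 0 0.07 && python3 -m jog '[{"delta_pos":[0,0,0.0015],"twist":[0,0,0],"hand":0}]' >/dev/null && python3 chk.py -0.008 0 0.07 && python3 -m jog '[{"delta_pos":[0,0,0.0015],"twist":[0,0,0],"hand":0}]' >/dev/null && python3 chk.py -0.008 0 0.07
```

```text
t17.52 tip stand x -0.0963 y -0.0186 z 0.0774 | F stand 0.89 -0.42 -0.90 | torque [ 0.01   -0.0421 -0.0053] eff [ -0.0671 -59.6856  28.403   -0.0293  -0.0117  -0.0163]
t17.65 tip stand x -0.0963 y -0.0170 z 0.0774 | F stand 0.09 -0.14 -0.38 | torque [-0.0416  0.034  -0.0194] eff [ -0.0638 -59.8834  28.464   -0.0326  -0.0103  -0.0132]
t17.77 tip stand x -0.0963 y -0.0154 z 0.0774 | F stand 0.06 -0.12 -1.62 | torque [0.0384 0.0128 0.0218] eff [ -0.0645 -60.094   28.5082  -0.0344  -0.0102  -0.013 ]
t17.90 tip stand x -0.0963 y -0.0137 z 0.0774 | F stand 0.23 0.99 -1.69 | torque [ 0.0092  0.0094 -0.0349] eff [ -0.0626 -60.2988  28.547   -0.036   -0.01    -0.0129]
t18.02 tip stand x -0.0963 y -0.0121 z 0.0774 | F stand -0.20 0.20 -1.56 | torque [-0.0067  0.0199 -0.0477] eff [ -0.0618 -60.5038  28.5811  -0.0365  -0.0099  -0.0127]
t18.15 tip stand x -0.0963 y -0.0105 z 0.0774 | F stand 0.22 -0.16 -0.38 | torque [-0.0071 -0.0145 -0.0024] eff [ -0.058  -60.7091  28.6136  -0.0368  -0.0098  -0.0127]
t18.27 tip stand x -0.0964 y -0.0089 z 0.0774 | F stand -0.05 -0.43 -1.90 | torque [ 0.0518 -0.011  -0.024 ] eff [ -0.0596 -60.9159  28.645   -0.0366  -0.0098  -0.0126]
t18.40 tip stand x -0.0963 y -0.0073 z 0.0774 | F stand 0.68 -0.14 -1.16 | torque [-0.0331  0.0037 -0.0088] eff [ -0.0598 -61.1231  28.677   -0.0367  -0.0099  -0.0125]
```

```bash
python3 -m jog '[{"delta_pos":[0,0,0.0015],"twist":[0,0,0],"hand":0}]' >/dev/null; python3 chk.py -0.012 0 0.07 && python3 -m jog '[{"delta_pos":[0,0,0.0015],"twist":[0,0,0],"hand":0}]' >/dev/null && python3 chk.py -0.012 0 0.07 && python3 -m jog '[{"delta_pos":[0,0,0.0015],"twist":[0,0,0],"hand":0}]' >/dev/null && python3 chk.py -0.012 0 0.07 && python3 -m jog '[{"delta_pos":[0,0,0.0015],"twist":[0,0,0],"hand":0}]' >/dev/null && python3 chk.py -0.012 0 0.07 && python3 -m jog '[{"delta_pos":[0,0,0.0015],"twist":[0,0,0],"hand":0}]' >/dev/null && python3 chk.py -0.012 0 0.07 && python3 -m jog '[{"delta_pos":[0,0,0.0015],"twist":[0,0,0],"hand":0}]' >/dev/null && python3 chk.py -0.012 0 0.07 && python3 -m jog '[{"delta_pos":[0,0,0.0015],"twist":[0,0,0],"hand":0}]' >/dev/null && python3 chk.py -0.012 0 0.07 && python3 -m jog '[{"delta_pos":[0,0,0.0015],"twist":[0,0,0],"hand":0}]' >/dev/null && python3 chk.py -0.012 0 0.07
```

```text
t18.52 tip stand x -0.0963 y -0.0057 z 0.0773 | F stand 0.02 -0.99 -1.35 | torque [-0.0177 -0.0303  0.0352] eff [ -0.0585 -61.331   28.709   -0.0367  -0.0098  -0.0124]
t18.65 tip stand x -0.0963 y -0.0041 z 0.0773 | F stand 0.04 0.26 -0.45 | torque [ 0.0417  0.033  -0.0427] eff [ -0.0589 -61.5388  28.7415  -0.0367  -0.0099  -0.0123]
t18.77 tip stand x -0.0964 y -0.0025 z 0.0773 | F stand 0.76 0.12 -1.73 | torque [-0.0243 -0.0055 -0.0155] eff [ -0.0583 -61.7466  28.7739  -0.0367  -0.01    -0.0123]
t18.90 tip stand x -0.0964 y -0.0009 z 0.0773 | F stand 0.21 0.24 -0.58 | torque [0.0242 0.0207 0.0006] eff [ -0.0588 -61.9542  28.8065  -0.0368  -0.01    -0.0123]
t19.02 tip stand x -0.0964 y 0.0007 z 0.0773 | F stand 1.36 0.92 -1.27 | torque [-0.0271 -0.0669  0.0249] eff [ -0.0576 -62.1618  28.8391  -0.0369  -0.0099  -0.0122]
t19.15 tip stand x -0.0964 y 0.0023 z 0.0773 | F stand 0.53 -0.13 -1.56 | torque [ 0.0022 -0.0653  0.037 ] eff [ -0.0581 -62.3693  28.8717  -0.0369  -0.01    -0.0121]
t19.27 tip stand x -0.0964 y 0.0039 z 0.0773 | F stand 0.80 0.36 -0.97 | torque [0.0173 0.0329 0.0173] eff [ -0.0575 -62.5764  28.9047  -0.037   -0.01    -0.0121]
t19.40 tip stand x -0.0964 y 0.0055 z 0.0773 | F stand 0.33 -0.28 -1.35 | torque [ 0.0153  0.0667 -0.015 ] eff [ -0.0559 -62.7837  28.9375  -0.0372  -0.0099  -0.012 ]
```

```bash
python3 -m jog '[{"delta_pos":[0,0,0.0015],"twist":[0,0,0],"hand":0}]' >/dev/null; python3 chk.py -0.012 0 0.07 && python3 -m jog '[{"delta_pos":[0,0,0.0015],"twist":[0,0,0],"hand":0}]' >/dev/null && python3 chk.py -0.012 0 0.07 && python3 -m jog '[{"delta_pos":[0,0,0.0015],"twist":[0,0,0],"hand":0}]' >/dev/null && python3 chk.py -0.012 0 0.07 && python3 -m jog '[{"delta_pos":[0,0,0.0015],"twist":[0,0,0],"hand":0}]' >/dev/null && python3 chk.py -0.012 0 0.07 && python3 -m jog '[{"delta_pos":[0,0,0.0015],"twist":[0,0,0],"hand":0}]' >/dev/null && python3 chk.py -0.012 0 0.07 && python3 -m jog '[{"delta_pos":[0,0,0.0015],"twist":[0,0,0],"hand":0}]' >/dev/null && python3 chk.py -0.012 0 0.07 && python3 -m jog '[{"delta_pos":[0,0,0.0015],"twist":[0,0,0],"hand":0}]' >/dev/null && python3 chk.py -0.012 0 0.07 && python3 -m jog '[{"delta_pos":[0,0,0.0015],"twist":[0,0,0],"hand":0}]' >/dev/null && python3 chk.py -0.012 0 0.07&& python3 -m jog '[{"delta_pos":[0,0,0.0015],"twist":[0,0,0],"hand":0}]' >/dev/null && python3 chk.py -0.012 0 0.07&& python3 -m jog '[{"delta_pos":[0,0,0.0015],"twist":[0,0,0],"hand":0}]' >/dev/null && python3 chk.py -0.012 0 0.07&& python3 -m jog '[{"delta_pos":[0,0,0.0015],"twist":[0,0,0],"hand":0}]' >/dev/null && python3 chk.py -0.012 0 0.07&& python3 -m jog '[{"delta_pos":[0,0,0.0015],"twist":[0,0,0],"hand":0}]' >/dev/null && python3 chk.py -0.012 0 0.07
```

```text
t19.52 tip stand x -0.0964 y 0.0072 z 0.0773 | F stand -1.37 -0.18 -0.70 | torque [ 0.0084  0.0308 -0.0263] eff [ -0.0564 -62.9912  28.9703  -0.0372  -0.01    -0.0119]
t19.65 tip stand x -0.0964 y 0.0088 z 0.0773 | F stand -0.09 0.90 -0.65 | torque [0.0151 0.0409 0.0453] eff [ -0.0567 -63.1984  29.0033  -0.0373  -0.01    -0.0118]
t19.77 tip stand x -0.0964 y 0.0104 z 0.0773 | F stand -0.55 -0.64 -1.06 | torque [0.0291 0.027  0.0064] eff [ -0.0568 -63.4057  29.0363  -0.0374  -0.01    -0.0118]
t19.90 tip stand x -0.0964 y 0.0120 z 0.0773 | F stand 0.58 0.39 -0.91 | torque [ 0.0246 -0.02   -0.013 ] eff [ -0.055  -63.6129  29.0694  -0.0374  -0.01    -0.0117]
t20.02 tip stand x -0.0964 y 0.0135 z 0.0773 | F stand 0.35 -0.33 -0.81 | torque [-0.0158  0.0384 -0.02  ] eff [ -0.056  -63.8201  29.1025  -0.0375  -0.01    -0.0116]
t20.15 tip stand x -0.0964 y 0.0152 z 0.0773 | F stand 1.04 -0.14 -1.32 | torque [ 0.0232 -0.0077 -0.0221] eff [ -0.0546 -64.027   29.1358  -0.0376  -0.0099  -0.0115]
t20.27 tip stand x -0.0964 y 0.0168 z 0.0773 | F stand 0.12 0.15 -1.13 | torque [ 0.0222  0.0166 -0.021
[... 194 characters left out ...]
 29.2023  -0.0378  -0.01    -0.0115]
t20.52 tip stand x -0.0965 y 0.0200 z 0.0773 | F stand -0.18 -0.60 -1.65 | torque [-0.0023  0.0205  0.0275] eff [ -0.0546 -64.6488  29.2359  -0.0377  -0.01    -0.0114]
t20.65 tip stand x -0.0964 y 0.0216 z 0.0773 | F stand 0.69 0.79 -1.13 | torque [-0.0293 -0.012  -0.049 ] eff [ -0.0538 -64.8554  29.2693  -0.0379  -0.01    -0.0113]
t20.77 tip stand x -0.0965 y 0.0232 z 0.0773 | F stand 0.62 -0.38 -1.47 | torque [ 0.0407 -0.0274 -0.0289] eff [ -0.0531 -65.0625  29.3028  -0.0379  -0.01    -0.0112]
t20.90 tip stand x -0.0965 y 0.0248 z 0.0773 | F stand 0.49 0.83 -1.25 | torque [0.007  0.0172 0.0259] eff [ -0.0546 -65.2696  29.3362  -0.0381  -0.0102  -0.0112]
```

```bash
python3 -m jog '[{"delta_pos":[0,0,0.0015],"twist":[0,0,0],"hand":0}]' >/dev/null; python3 chk.py -0.012 0 0.07 && python3 -m jog '[{"delta_pos":[0,0,0.0015],"twist":[0,0,0],"hand":0}]' >/dev/null && python3 chk.py -0.012 0 0.07 && python3 -m jog '[{"delta_pos":[0,0,0.0015],"twist":[0,0,0],"hand":0}]' >/dev/null && python3 chk.py -0.012 0 0.07 && python3 -m jog '[{"delta_pos":[0,0,0.0015],"twist":[0,0,0],"hand":0}]' >/dev/null && python3 chk.py -0.012 0 0.07 && python3 -m jog '[{"delta_pos":[0,0,0.0015],"twist":[0,0,0],"hand":0}]' >/dev/null && python3 chk.py -0.012 0 0.07 && python3 -m jog '[{"delta_pos":[0,0,0.0015],"twist":[0,0,0],"hand":0}]' >/dev/null && python3 chk.py -0.012 0 0.07 && python3 -m jog '[{"delta_pos":[0,0,0.0015],"twist":[0,0,0],"hand":0}]' >/dev/null && python3 chk.py -0.012 0 0.07 && python3 -m jog '[{"delta_pos":[0,0,0.0015],"twist":[0,0,0],"hand":0}]' >/dev/null && python3 chk.py -0.012 0 0.07
```

```text
t21.02 tip stand x -0.0965 y 0.0264 z 0.0773 | F stand 0.42 -0.26 -1.47 | torque [ 0.0336  0.0261 -0.0158] eff [ -0.0529 -65.476   29.3702  -0.0381  -0.0101  -0.0112]
t21.15 tip stand x -0.0965 y 0.0278 z 0.0772 | F stand -0.71 -2.36 -1.34 | torque [ 0.1002  0.2922 -0.295 ] eff [ -0.004  -65.6675  30.2062  -0.5926  -0.0439  -0.2913]
```

```bash
python3 -m jog '[{"delta_pos":[0,0.006,-0.003],"twist":[0,0,0],"hand":0},{"delta_pos":[0,0.013,0.001],"twist":[0,0,0],"hand":0},{"delta_pos":[0,0.013,0.01],"twist":[0,0,0],"hand":0},{"delta_pos":[0,0.012,0.01],"twist":[0,0,0],"hand":0}]' |grep ft_; python3 q.py;  python3 -m jog '[{"delta_pos":[0,-0.001,0],"twist":[0,0,0],"hand":0}]' >/dev/null; python3 q.py; python3 -m jog '[{"delta_pos":[0,-0.001,0],"twist":[0,0,0],"hand":0}]' >/dev/null; python3 q.py
```

```text
ft_force: [-0.1, -0.7, -1.8]
t21.65 tip stand x -0.1087 y 0.0389 z 0.0773 | F stand 0.70 -0.04 -1.81 | torque [-0.0258  0.0389 -0.0155] eff [  0.4514 -66.6138  30.1152  -0.0159   0.0273   0.0794]
t21.77 tip stand x -0.1076 y 0.0390 z 0.0771 | F stand 0.70 0.42 -1.07 | torque [-0.0099 -0.0174 -0.0301] eff [  0.2551 -66.7593  29.8614  -0.027   -0.0042   0.0259]
t21.90 tip stand x -0.1064 y 0.0389 z 0.0771 | F stand 0.17 -0.43 -1.13 | torque [-0.0008  0.0277 -0.0173] eff [  0.2236 -66.6846  29.7921  -0.0242  -0.0037   0.0242]
```

```bash
cat > chx.py <<'E'
import sys
from q import *
s=robot.state(); info(s)
sys.exit(1 if abs(s['effort'][4]+.006)>.08 or np.hypot(*s['ft_force'][:2])>2.5 else 0)
E
python3 -m jog '[{"delta_pos":[0,-0.0012,0],"twist":[0,0,0],"hand":0}]' >/dev/null; python3 chx.py && python3 -m jog '[{"delta_pos":[0,-0.001,0],"twist":[0,0,0],"hand":0}]' >/dev/null && python3 chx.py && python3 -m jog '[{"delta_pos":[0,-0.001,0],"twist":[0,0,0],"hand":0}]' >/dev/null && python3 chx.py && python3 -m jog '[{"delta_pos":[0,-0.001,0],"twist":[0,0,0],"hand":0}]' >/dev/null && python3 chx.py && python3 -m jog '[{"delta_pos":[0,-0.001,0],"twist":[0,0,0],"hand":0}]' >/dev/null && python3 chx.py && python3 -m jog '[{"delta_pos":[0,-0.001,0],"twist":[0,0,0],"hand":0}]' >/dev/null && python3 chx.py && python3 -m jog '[{"delta_pos":[0,-0.001,0],"twist":[0,0,0],"hand":0}]' >/dev/null && python3 chx.py && python3 -m jog '[{"delta_pos":[0,-0.001,0],"twist":[0,0,0],"hand":0}]' >/dev/null && python3 chx.py
```

```text
t22.02 tip stand x -0.1050 y 0.0388 z 0.0770 | F stand -0.23 0.37 -0.69 | torque [ 0.0256  0.0127 -0.0329] eff [  0.2045 -66.7127  29.7328  -0.0108  -0.0069   0.0297]
t22.15 tip stand x -0.1038 y 0.0386 z 0.0771 | F stand -0.31 0.07 -0.63 | torque [-0.0014  0.0018 -0.0373] eff [  0.1252 -66.7345  29.7187  -0.0067  -0.0116   0.0203]
t22.27 tip stand x -0.1026 y 0.0385 z 0.0770 | F stand 0.94 -0.30 -1.24 | torque [-0.0183 -0.0101 -0.0061] eff [  0.1071 -66.7715  29.7143  -0.0044  -0.0115   0.0224]
t22.40 tip stand x -0.1015 y 0.0385 z 0.0771 | F stand -1.19 -0.27 -1.24 | torque [0.2053 0.0035 0.0145] eff [ -0.0901 -66.8084  29.758   -0.0456  -0.1384   0.0244]
```

```bash
python3 -m jog '[{"delta_pos":[0,0.003,0.0005],"twist":[0,0,0],"hand":0},{"delta_pos":[0.01,0.003,0.0005],"twist":[0,0,0],"hand":0},{"delta_pos":[0.018,0.003,0.0005],"twist":[0,0,0],"hand":0},{"delta_pos":[0.018,-0.006,0.0005],"twist":[0,0,0],"hand":0},{"delta_pos":[0.018,-0.0165,0.0005],"twist":[0,0,0],"hand":0},{"delta_pos":[0.018,-0.0168,0.0005],"twist":[0,0,0],"hand":0},{"delta_pos":[0.018,-0.0168,0.0005],"twist":[0,0,0],"hand":0}]' |grep ft_; python3 q.py
```

```text
ft_force: [-0.1, 0.2, -1.0]
t23.27 tip stand x -0.0845 y 0.0390 z 0.0593 | F stand -0.22 -0.11 -1.02 | torque [ 0.0502 -0.0019 -0.024 ] eff [ -0.3946 -67.5779  29.129   -0.0255  -0.0303  -0.0163]
```

```bash
cat > chz.py <<'E'
import sys
from q import *
s=robot.state(); info(s)
sys.exit(1 if s['ft_force'][2]<-3.3 or np.hypot(*s['ft_force'][:2])>2.5 or abs(s['effort'][5])>.12 else 0)
E
python3 -m jog '[{"delta_pos":[-0.003,0,0],"twist":[0,0,0],"hand":0},{"delta_pos":[-0.0045,0,0],"twist":[0,0,0],"hand":0}]' >/dev/null; python3 chz.py && python3 -m jog '[{"delta_pos":[-0.0012,0,0],"twist":[0,0,0],"hand":0}]' >/dev/null && python3 chz.py && python3 -m jog '[{"delta_pos":[-0.0012,0,0],"twist":[0,0,0],"hand":0}]' >/dev/null && python3 chz.py && python3 -m jog '[{"delta_pos":[-0.0012,0,0],"twist":[0,0,0],"hand":0}]' >/dev/null && python3 chz.py && python3 -m jog '[{"delta_pos":[-0.0012,0,0],"twist":[0,0,0],"hand":0}]' >/dev/null && python3 chz.py && python3 -m jog '[{"delta_pos":[-0.0012,0,0],"twist":[0,0,0],"hand":0}]' >/dev/null && python3 chz.py && python3 -m jog '[{"delta_pos":[-0.0015,0,0],"twist":[0,0,0],"hand":0}]' >/dev/null && python3 chz.py
```

```text
t23.52 tip stand x -0.0846 y 0.0392 z 0.0642 | F stand 0.23 -0.45 -1.05 | torque [ 0.0103  0.0057 -0.0261] eff [ -0.1024 -67.395   29.1478  -0.0287  -0.0133   0.0016]
t23.65 tip stand x -0.0847 y 0.0393 z 0.0657 | F stand 0.17 -0.44 -1.21 | torque [0.0674 0.0385 0.0096] eff [ -0.0576 -67.4572  29.2846  -0.0678  -0.0126  -0.0002]
t23.77 tip stand x -0.0848 y 0.0394 z 0.0670 | F stand -0.03 -0.24 -1.93 | torque [ 0.0475 -0.035  -0.05  ] eff [ -0.0134 -67.4424  29.3409  -0.0705  -0.0098   0.0002]
t23.90 tip stand x -0.0849 y 0.0394 z 0.0683 | F stand -0.11 0.44 -1.29 | torque [ 0.0176 -0.0166  0.0069] eff [  0.0082 -67.4101  29.3917  -0.0717  -0.009    0.0001]
t24.02 tip stand x -0.0850 y 0.0394 z 0.0696 | F stand 0.52 -0.15 -0.85 | torque [ 0.0566  0.0016 -0.0153] eff [  0.0155 -67.3683  29.4406  -0.0714  -0.009    0.    ]
t24.15 tip stand x -0.0850 y 0.0394 z 0.0708 | F stand 0.05 -0.10 -1.41 | torque [ 0.0328 -0.0106  0.0028] eff [  0.0139 -67.3253  29.4911  -0.071   -0.0091   0.    ]
t24.27 tip stand x -0.0850 y 0.0393 z 0.0724 | F stand -0.06 -0.50 -1.53 | torque [ 0.001   0.0299 -0.0403] eff [  0.0088 -67.2381  29.5313  -0.0947  -0.0094   0.0001]
```

```bash
python3 -m jog '[{"delta_pos":[-0.002,0,0],"twist":[0,0,0],"hand":0},{"delta_pos":[-0.004,0,0],"twist":[0,0,0],"hand":0}]' >/dev/null; python3 chz.py && python3 -m jog '[{"delta_pos":[-0.002,0,0],"twist":[0,0,0],"hand":0},{"delta_pos":[-0.004,0,0],"twist":[0,0,0],"hand":0}]' >/dev/null && python3 chz.py && python3 -m jog '[{"delta_pos":[0,0.001,0],"twist":[0,0,0],"hand":0}]' >/dev/null && python3 q.py && python3 -m jog '[{"delta_pos":[0,0.0015,0],"twist":[0,0,0],"hand":0}]' >/dev/null && python3 chx.py && python3 -m jog '[{"delta_pos":[0,0.0015,0],"twist":[0,0,0],"hand":0}]' >/dev/null && python3 chx.py && python3 -m jog '[{"delta_pos":[0,0.0015,0],"twist":[0,0,0],"hand":0}]' >/dev/null && python3 chx.py && python3 -m jog '[{"delta_pos":[0,0.0015,0],"twist":[0,0,0],"hand":0}]' >/dev/null && python3 chx.py
```

```text
t24.52 tip stand x -0.0850 y 0.0394 z 0.0766 | F stand -0.11 0.39 -1.70 | torque [-0.0073  0.0276 -0.0337] eff [ -0.002  -67.0848  29.6842  -0.1014  -0.0101  -0.    ]
t24.77 tip stand x -0.0849 y 0.0393 z 0.0807 | F stand -0.41 0.18 -0.35 | torque [-0.0284  0.0251  0.0542] eff [ -0.0005 -67.0131  29.8829  -0.1007  -0.01     0.0001]
t24.90 tip stand x -0.0859 y 0.0394 z 0.0809 | F stand -0.28 0.13 -1.71 | torque [ 0.0263 -0.0415  0.0162] eff [ -0.1622 -67.1896  30.0817   0.0434  -0.0175  -0.0347]
t25.02 tip stand x -0.0875 y 0.0394 z 0.0809 | F stand 0.33 0.00 -0.26 | torque [0.0096 0.0194 0.005 ] eff [ -0.2274 -67.1223  30.0697  -0.0073  -0.0154  -0.041 ]
t25.15 tip stand x -0.0890 y 0.0393 z 0.0809 | F stand 2.86 -0.19 -1.12 | torque [-0.6179 -0.0163  0.055 ] eff [  1.3848 -66.9873  29.5458   0.3282   0.7336  -0.0194]
```

```bash
python3 -m jog '[{"delta_pos":[0,0.002,0],"twist":[0,0,0],"hand":0},{"delta_pos":[0,0.005,0],"twist":[0,0,0],"hand":0},{"delta_pos":[0,0.009,0],"twist":[0,0,0],"hand":0},{"delta_pos":[0,0.013,0],"twist":[0,0,0],"hand":0},{"delta_pos":[0,0.017,0],"twist":[0,0,0],"hand":0},{"delta_pos":[0,0.021,0],"twist":[0,0,0],"hand":0}]' |grep ft_; python3 q.py
```

```text
ft_force: [0.4, -3.1, -1.0]
t25.90 tip stand x -0.1103 y 0.0393 z 0.0810 | F stand 3.13 0.50 -0.96 | torque [-0.5551 -0.0321  0.0199] eff [  1.4543 -66.4654  29.2918   0.4074   0.8019  -0.0516]
```

```bash
python3 -m jog '[{"delta_pos":[0,0.005,0],"twist":[0,0,0],"hand":0},{"delta_pos":[0,0.01,0],"twist":[0,0,0],"hand":0},{"delta_pos":[0,0.015,0],"twist":[0,0,0],"hand":0},{"delta_pos":[0,0.02,0],"twist":[0,0,0],"hand":0},{"delta_pos":[0,0.025,0],"twist":[0,0,0],"hand":0},{"delta_pos":[0,0.03,0],"twist":[0,0,0],"hand":0},{"delta_pos":[0,0.035,0],"twist":[0,0,0],"hand":0},{"delta_pos":[0,0.04,0],"twist":[0,0,0],"hand":0}]' |grep ft_; python3 q.py;  python3 -m jog '[{"delta_pos":[0,0.005,0],"twist":[0,0,0],"hand":0},{"delta_pos":[0,0.01,0],"twist":[0,0,0],"hand":0},{"delta_pos":[0,0.015,0],"twist":[0,0,0],"hand":0},{"delta_pos":[0,0.02,0],"twist":[0,0,0],"hand":0},{"delta_pos":[0,0.025,0],"twist":[0,0,0],"hand":0},{"delta_pos":[0,0.03,0],"twist":[0,0,0],"hand":0},{"delta_pos":[0,0.035,0],"twist":[0,0,0],"hand":0},{"delta_pos":[0,0.04,0],"twist":[0,0,0],"hand":0}]' |grep ft_; python3 q.py
```

```text
ft_force: [0.4, -2.6, -0.4]
t26.90 tip stand x -0.1506 y 0.0391 z 0.0810 | F stand 2.56 0.51 -0.37 | torque [-0.5866 -0.0772  0.083 ] eff [  1.3388 -65.9481  29.1568   0.4308   0.8091  -0.0262]
ft_force: [1.0, -3.1, -1.3]
t27.90 tip stand x -0.1909 y 0.0390 z 0.0810 | F stand 3.05 1.09 -1.29 | torque [-0.5756 -0.0578  0.0902] eff [  1.299  -65.7906  29.0799   0.4454   0.8043   0.0227]
```

```bash
python3 -m jog '[{"delta_pos":[0,0.005,0],"twist":[0,0,0],"hand":0},{"delta_pos":[0,0.01,0],"twist":[0,0,0],"hand":0},{"delta_pos":[0,0.015,0],"twist":[0,0,0],"hand":0},{"delta_pos":[0,0.02,0],"twist":[0,0,0],"hand":0},{"delta_pos":[0,0.025,0],"twist":[0,0,0],"hand":0},{"delta_pos":[0,0.03,0],"twist":[0,0,0],"hand":0},{"delta_pos":[0,0.035,0],"twist":[0,0,0],"hand":0},{"delta_pos":[0,0.04,0],"twist":[0,0,0],"hand":0},{"delta_pos":[0,0.045,0],"twist":[0,0,0],"hand":0},{"delta_pos":[0,0.05,0],"twist":[0,0,0],"hand":0},{"delta_pos":[0,0.055,0],"twist":[0,0,0],"hand":0},{"delta_pos":[0,0.058,0],"twist":[0,0,0],"hand":0}]' |grep ft_; python3 q.py
python3 - <<'E'
from ov import *
s=viewer.get_image('side');t=viewer.get_image('top')
cv2.imwrite('pics/s5.png',s);cv2.imwrite('pics/t5.png',t)
E
```

```text
ft_force: [0.6, -3.1, -2.0]
t29.40 tip stand x -0.2493 y 0.0387 z 0.0811 | F stand 3.10 0.74 -1.96 | torque [-0.5382 -0.1445  0.1833] eff [  1.5889 -66.1464  29.2541   0.3624   0.8111   0.1203]
```

View pics/s5.png

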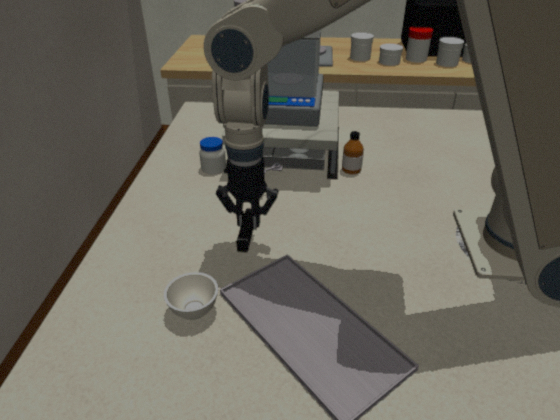

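View pics/t5.png

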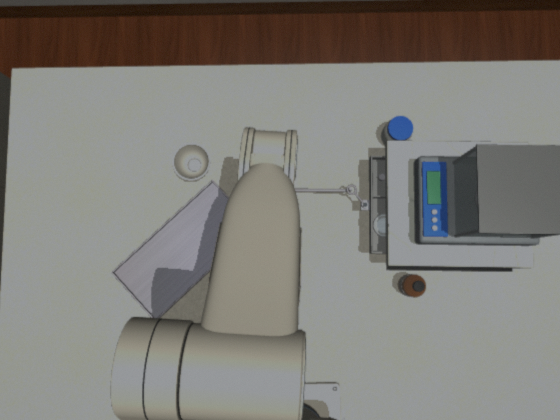

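```bash
cat > chp.py <<'E'
import sys
from q import *
s=robot.state(); info(s)
sys.exit(1 if abs(s['effort'][4]-.81)>.3 or np.hypot(*s['ft_force'][:2])>5.5 else 0)
E
python3 -m jog '[{"delta_pos":[0,0.003,0],"twist":[0,0,0],"hand":0},{"delta_pos":[0,0.006,0],"twist":[0,0,0],"hand":0},{"delta_pos":[0,0.009,0],"twist":[0,0,0],"hand":0},{"delta_pos":[0,0.012,0],"twist":[0,0,0],"hand":0}]' >/dev/null; python3 chp.py && python3 -m jog '[{"delta_pos":[0,0.0015,0],"twist":[0,0,0],"hand":0}]' >/dev/null && python3 chp.py && python3 -m jog '[{"delta_pos":[0,0.0015,0],"twist":[0,0,0],"hand":0}]' >/dev/null && python3 chp.py && python3 -m jog '[{"delta_pos":[0,0.0015,0],"twist":[0,0,0],"hand":0}]' >/dev/null && python3 chp.py && python3 -m jog '[{"delta_pos":[0,0.0015,0],"twist":[0,0,0],"hand":0}]' >/dev/null && python3 chp.py && python3 -m jog '[{"delta_pos":[0,0.0015,0],"twist":[0,0,0],"hand":0}]' >/dev/null && python3 chp.py
```

```text
t30.00 tip stand x -0.2616 y 0.0386 z 0.0810 | F stand 3.65 -0.14 -2.42 | torque [-0.5674 -0.0758  0.0349] eff [  1.5081 -66.1828  29.4593   0.1876   0.8433   0.0129]
t30.12 tip stand x -0.2634 y 0.0386 z 0.0810 | F stand 3.45 0.11 -0.93 | torque [-0.5858 -0.1176  0.1156] eff [  1.6764 -66.1868  29.4417   0.2174   0.8336   0.0783]
t30.25 tip stand x -0.2650 y 0.0386 z 0.0810 | F stand 3.16 1.32 -0.34 | torque [-0.5953 -0.0974  0.087 ] eff [  1.6573 -66.217   29.4429   0.2171   0.823    0.0619]
t30.38 tip stand x -0.2666 y 0.0385 z 0.0810 | F stand 2.71 1.57 -1.22 | torque [-0.5774 -0.0903  0.132 ] eff [  1.6432 -66.2423  29.4429   0.219    0.8208   0.0662]
t30.50 tip stand x -0.2672 y 0.0385 z 0.0814 | F stand 12.69 1.83 -1.10 | torque [-2.3284 -0.1279  0.1217] eff [  7.3153 -66.3671  29.2845   0.3729   3.3812   0.1073]
```

```bash
python3 -m jog '[{"delta_pos":[0,-0.0003,0],"twist":[0,0,0],"hand":0},{"delta_pos":[0,-0.0006,0],"twist":[0,0,0],"hand":0}]' >/dev/null; python3 q.py
```

```text
t30.75 tip stand x -0.2667 y 0.0385 z 0.0813 | F stand 1.75 0.50 -2.61 | torque [-0.2899 -0.0742  0.0908] eff [  1.1997 -66.5283  29.6639   0.1992   0.4444   0.1043]
```

```bash
python3 -m jog '[{"delta_pos":[0,-0.002,0],"twist":[0,0,0],"hand":0},{"delta_pos":[0,-0.0038,0],"twist":[0,0,0],"hand":0},{"delta_pos":[0.002,-0.0038,0],"twist":[0,0,0],"hand":0}]' >/dev/null; python3 q.py; python3 -m jog '[{"delta_pos":[0.004,0,0],"twist":[0,0,0],"hand":0},{"delta_pos":[0.01,0,0],"twist":[0,0,0],"hand":0}]' >/dev/null; python3 q.py
```

```text
t31.12 tip stand x -0.2629 y 0.0386 z 0.0793 | F stand -1.36 -0.21 -1.47 | torque [ 0.0325  0.0202 -0.0152] eff [ -0.0724 -66.5406  29.901    0.1535  -0.0232  -0.0257]
t31.38 tip stand x -0.2630 y 0.0386 z 0.0689 | F stand 0.87 -0.41 -0.41 | torque [ 0.0353  0.0304 -0.0198] eff [ -0.0012 -67.2649  29.7034   0.3468  -0.0136   0.0003]
```

```bash
python3 -m jog '[{"delta_pos":[0.005,0,0],"twist":[0,0,0],"hand":0},{"delta_pos":[0.011,0,0],"twist":[0,0,0],"hand":0},{"delta_pos":[0.011,0,0],"twist":[0,0,0],"hand":0}]' >/dev/null; python3 q.py; python3 -m jog '[{"delta_pos":[0,0.004,0],"twist":[0,0,0],"hand":0},{"delta_pos":[0,0.012,0],"twist":[0,0,0],"hand":0},{"delta_pos":[0,0.025,0],"twist":[0,0,0],"hand":0},{"delta_pos":[0,0.04,0],"twist":[0,0,0],"hand":0},{"delta_pos":[0,0.055,0],"twist":[0,0,0],"hand":0},{"delta_pos":[0,0.06,0],"twist":[0,0,0],"hand":0}]' >/dev/null; python3 q.py
python3 - <<'E'
from ov import *
s=viewer.get_image('side');t=viewer.get_image('top')
cv2.imwrite('pics/s6.png',s);cv2.imwrite('pics/t6.png',t)
stp=(.5459,-.3977,-1.60)
pl=[(W(stp,box(-.22,-.17,-.12,.12,.09)),(0,0,255),True),(W(stp,box(-.17,.17,-.15,.15,.128)),(255,0,0),True)]
draw(t,'top',(320,130),5,pl,(140,110),'o6t.png');draw(s,'side',(200,80),5,pl,(150,110),'o6s.png')
print(robot.state()['tool_pos'],robot.state()['tool_rot'])
E
```

```text
t31.75 tip stand x -0.2630 y 0.0383 z 0.0573 | F stand -0.06 -0.08 -0.78 | torque [0.0081 0.0024 0.0676] eff [ -0.0148 -66.5109  28.5433  -0.2056  -0.0171  -0.    ]
t32.50 tip stand x -0.3245 y 0.0382 z 0.0573 | F stand 0.48 0.52 -1.63 | torque [ 0.0253  0.0161 -0.0081] eff [  0.0764 -68.28    28.999   -0.0115   0.0614   0.0373]
[0.59796652 0.11284334 0.19054779] [[ 3.58710367e-04  2.40524105e-02  9.99710635e-01]
 [-1.10197996e-04  9.99710694e-01 -2.40523724e-02]
 [-9.99999930e-01 -1.01538273e-04  3.61257117e-04]]
```

View pics/o6t.png

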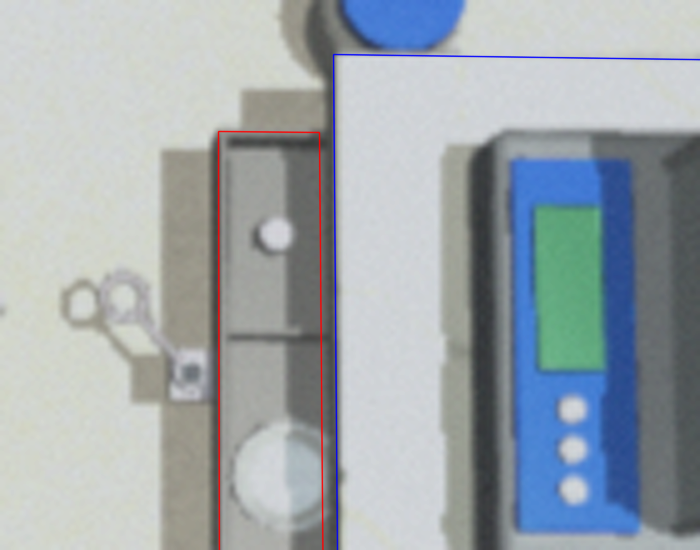

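View pics/o6s.png

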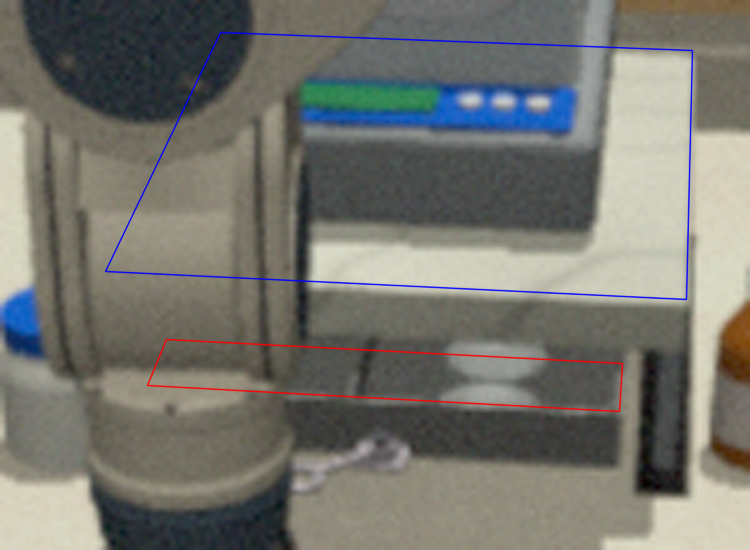

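```bash
python3 -m jog '[{"delta_pos":[-0.03,0.01,0],"twist":[0,0,0],"hand":0},{"delta_pos":[-0.075,0.03,-0.01],"twist":[0,0,0],"hand":0},{"delta_pos":[-0.1,0.06,-0.04],"twist":[0,0,0],"hand":0},{"delta_pos":[-0.1,0.09,-0.08],"twist":[-8,0,0],"hand":0},{"delta_pos":[-0.1,0.12,-0.12],"twist":[-16,0,0],"hand":0},{"delta_pos":[-0.1,0.15,-0.15],"twist":[-24,0,0],"hand":0},{"delta_pos":[-0.1,0.17,-0.175],"twist":[-32,0,0],"hand":0},{"delta_pos":[-0.1,0.18,-0.19],"twist":[-39,0,0],"hand":0},{"delta_pos":[-0.1,0.1815,-0.1907],"twist":[-42.8,0,0],"hand":0},{"delta_pos":[-0.1,0.1815,-0.1907],"twist":[-42.8,0,0],"hand":0},{"delta_pos":[-0.1,0.1815,-0.1907],"twist":[-42.8,0,0],"hand":0}]'
python3 - <<'E'
from ov import *
s=viewer.get_image('side');t=viewer.get_image('top')
cv2.imwrite('pics/s7.png',s);cv2.imwrite('pics/t7.png',t)
E
```

```text
t: 33.98
tool_pos: [0.4119, 0.2986, 0.2905]
tool_rot: [[0.0, -0.66, 0.751], [-0.0, 0.751, 0.66], [-1.0, -0.0, 0.0]]
ft_force: [-0.1, 0.2, -0.8]
finger_gap: 0.0225
```

View pics/s7.png

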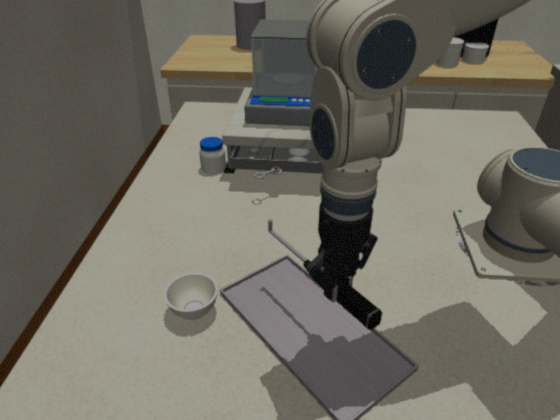

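```bash
python3 -m jog '[{"delta_pos":[0.03,0,0],"twist":[0,0,0],"hand":0},{"delta_pos":[0.06,0,0],"twist":[0,0,0],"hand":0},{"delta_pos":[0.085,0,0],"twist":[0,0,0],"hand":0},{"delta_pos":[0.1,0,0],"twist":[0,0,0],"hand":0},{"delta_pos":[0.107,0,0],"twist":[0,0,0],"hand":0},{"delta_pos":[0.11,0,0],"twist":[0,0,0],"hand":0},{"delta_pos":[0.11,0,0],"twist":[0,0,0],"hand":0}]'; python3 -m jog '[{"delta_pos":[0.001,0,0],"twist":[0,0,0],"hand":0},{"delta_pos":[0.0016,0,0],"twist":[0,0,0],"hand":0}]'
```

```text
t: 34.95
tool_pos: [0.4122, 0.2986, 0.1808]
tool_rot: [[0.001, -0.66, 0.751], [0.0, 0.751, 0.66], [-1.0, -0.0, 0.001]]
ft_force: [0.2, 0.7, -1.2]
finger_gap: 0.0227
t: 35.2
tool_pos: [0.4123, 0.2987, 0.1795]
tool_rot: [[0.001, -0.66, 0.751], [0.0, 0.751, 0.66], [-1.0, -0.001, 0.001]]
ft_force: [0.1, -0.2, -0.9]
finger_gap: 0.022
```

```bash
python3 -m jog '[{"delta_pos":[0.0006,0,0],"twist":[0,0,0],"hand":0},{"delta_pos":[0.001,0,0],"twist":[0,0,0],"hand":0},{"delta_pos":[0.001,0,0],"twist":[0,0,0],"hand":0}]'
```

```text
t: 35.58
tool_pos: [0.4122, 0.2986, 0.1785]
tool_rot: [[0.001, -0.66, 0.751], [0.0, 0.751, 0.66], [-1.0, -0.001, 0.001]]
ft_force: [-0.5, 0.0, -1.1]
finger_gap: 0.0224
```

```bash
python3 -m jog '[{"delta_pos":[0.0004,0,0],"twist":[0,0,0],"hand":0},{"delta_pos":[0.0006,0,0],"twist":[0,0,0],"hand":0}]'; python3 -m jog '[{"delta_pos":[0,0,0],"twist":[0,0,0],"hand":0.35},{"delta_pos":[0,0,0],"twist":[0,0,0],"hand":0.6},{"delta_pos":[-0.001,0,0],"twist":[0,0,0],"hand":1},{"delta_pos":[-0.001,0,0],"twist":[0,0,0],"hand":1},{"delta_pos":[-0.001,0,0],"twist":[0,0,0],"hand":1}]'
```

```text
t: 35.83
tool_pos: [0.4122, 0.2987, 0.1783]
tool_rot: [[0.002, -0.66, 0.751], [0.001, 0.751, 0.66], [-1.0, -0.001, 0.002]]
ft_force: [-1.6, -1.4, 8.1]
finger_gap: 0.0224
t: 36.45
tool_pos: [0.4122, 0.2987, 0.1793]
tool_rot: [[0.002, -0.66, 0.751], [0.001, 0.751, 0.66], [-1.0, -0.001, 0.002]]
ft_force: [0.4, -0.4, 0.6]
finger_gap: 0.0852
```

Contact was felt (8 N), and the hook is released. Next I retreat and look.

```bash
python3 -m jog '[{"delta_pos":[-0.03,0,0],"twist":[0,0,0],"hand":1},{"delta_pos":[-0.08,0,0],"twist":[0,0,0],"hand":1},{"delta_pos":[-0.13,0.02,0],"twist":[0,0,0],"hand":1},{"delta_pos":[-0.16,0.07,-0.03],"twist":[0,0,0],"hand":1},{"delta_pos":[-0.18,0.12,-0.06],"twist":[0,0,0],"hand":1},{"delta_pos":[-0.2,0.17,-0.06],"twist":[0,0,0],"hand":1},{"delta_pos":[-0.2,0.22,-0.06],"twist":[0,0,0],"hand":1},{"delta_pos":[-0.2,0.22,-0.06],"twist":[0,0,0],"hand":1}]'
python3 - <<'E'
from ov import *
s=viewer.get_image('side');t=viewer.get_image('top')
cv2.imwrite('pics/s8.png',s);cv2.imwrite('pics/t8.png',t)
E
```

```text
t: 37.45
tool_pos: [0.2194, 0.4258, 0.3792]
tool_rot: [[0.002, -0.663, 0.748], [0.001, 0.748, 0.663], [-1.0, -0.0, 0.002]]
ft_force: [1.0, -0.5, -0.4]
finger_gap: 0.0854
```

View pics/s8.png

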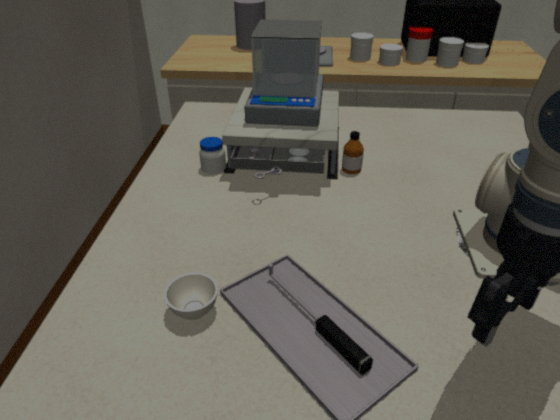

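View pics/t8.png

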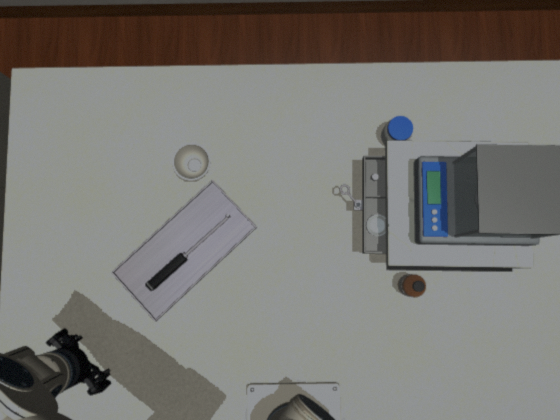

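The hook lies flat in the instrument tray, tip up at about (270,268) in the side view and (228,216) in the top view, as at the start. The accessory tray is out with its front edge at column 363. The jar, bottle and mortar have not moved.

```bash
python3 -c "
from rig import robot
print(robot.finish_job())"
```

```text
the job is handed in; nothing more can be done
None
```

The accessory tray is drawn out to its front stop, the hook is back in the instrument tray with its tip up, and the job is handed in. I got no verdict.

**Feeling for the eye:** I found the tray's face by touch; that light contact of about 3 N also slid the tray in by some 5 mm. The first sideways touch, near the screw, turned out to be the block that holds it, which misled me about the angle for a while. The ring was in fact turned about 0.87 rad to the jar side. Two light touches fixed its centre, and the distance to the screw came out as 51 mm against the 50 given.

**Pulling:** I raised the finger through the ring and drew the tray out with a steady force of about 3 N. At the rubber stop one wrist reading jumped to 12.7 N, more than I intended but under the 15 N limit, and I eased off at once. I only saw readings between moves, so the peak itself is not known.

**Last checks:**
- **Tray:** its outline at the stop position (x = -0.22 m) matched the top and side pictures taken after release.
- **Hook:** it lies flat, tip up, in its starting place. The fingers or handle met the instrument tray with about 8 N as I set it down.
- **Bottle, jar and mortar:** they look unmoved in the pictures.
- **Robot:** the gripper is open and clear of everything. About 38 s of the 64 s were used.

**Disagreement:** the top and side camera fits differed by a few millimetres, so I relied on the top view and on touch.

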